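Lever open the logger's battery cover and take out the flat battery

ROBOT

A 6-joint arm with a two-finger parallel gripper is mounted at the origin on a cart in front of the work surface, level with it; the furniture and walls round the work are solid. World frame = base frame: x ahead of the robot, y to its left, z up, the work surface at z = 0. Lengths are in mm, angles in rad, forces in N, time in s.
With the tool pointing down it reaches from about 350 to 875 mm from the base axis. Payload 4.2 kg.
Tool frame: the origin (TCP) lies at the very end of the fingers, on their centre line; the grasp point (between the pads) lies 19 mm behind it (arm.grip_point_offset is the distance from the TCP to the grasp point, in mm); z points along the fingers, y is the direction in which the jaws open and shut (so a half turn about z gives the same grasp; the last joint's range is limited). The gripper opens to 85 mm and grips with 20 to 120 N. Pads are 22 mm wide; open, the fingers measure 114 mm over their backs; the gripper's body (76 mm by 85 mm) begins 54 mm behind the grasp point. The pads swing forward as they close: fully open they stand 13 mm farther back than shut.
Start: joints at [-1.002, 0.385, 0.008, 0, -1.194, -0.259], TCP at [190.558, -595.22, 231.312] pointing down, gripper open.
Joint ranges: [-3.14, 3.14], [-1.21, 2.06], [-1.07, 1.41], [-3.16, 2.05], [-2.99, -0.16], [-3.1, 3.1]. Speed limits (rad/s): [2.79, 2.79, 3.14, 3.14, 3.14, 3.14].

INTERFACE

Orientations are given as a unit quaternion [x, y, z, w].
In Python, from bench import arm gives the robot as it stands.
- The arm moves only by the tool drive_tool, never from a script. Its argument "steps" is a list of rows, each a list of 5 numbers: the shift along the tool's x, y, z in m, then the turn about the tool's z in degrees, then the finger opening in m, from 0 to 0.0854. A call has 1 to 20 rows; each row shifts and turns the commanded pose from where the row before left it, along the tool's axes as they then stand; what a row does not reach is not made up. A row lasts 1/10 s, in which the tool goes at most 50 mm and 8.59 degrees, less where a joint would pass 70% of its speed; a pose out of reach is approached as far as the arm can. A call is refused whole if a number of a shift passes 0.05 or a number of a turn 8.59, either way. A call with a gripper value outside its range is refused whole. The fingers move at their own pace and stop on an object; the grip force is fixed at half the most. Time passes only in rows, so rows that do not move let the fingers close. It gives the time, the measured TCP pose, the force and the opening at its end, in the units of the state.
- arm.read_state(): the state, without advancing time (a new reading comes with each control period).
- arm.get_image(name): name is "side" or "top"; returns (picture, depth): 420x560x3 uint8, blue, green, red; 420x560 float32, mm along the optical axis (not along the pixel's ray), 0 where there is no reading.
- arm.camera_params(name): a dict with "K" (3x3 intrinsics, pixels), "world_to_cam" (4x4, takes a point from world to camera coordinates). Camera axes: x right, y up, looking along -z (the intrinsics and any distortion apply to the point x, -y, -z); pixel columns grow to the right and rows downward; lengths in mm; the calibration is good to about 2 mm. A picture is of the moment at which its call begins. camera_params takes no time and is no camera call.
- arm.job_done(): hands the job in, once; it reports no verdict.
The state is a dict: "clock": time; "joints": joint angles; "joint_vel": joint speeds; "joint_efforts": joint torques, N m; "position": TCP position; "ee_rot": TCP orientation; "contact_force": force on the tool from outside, world axes, zero at the start; "wrist_torque": the same for the moment, N m; "gripper_width": finger opening in mm.
Only numpy, scipy, OpenCV 4.12 (cv2) and the standard library are available. Lean on these libraries where they do the work, as an engineer would, in place of code of your own. Each camera call takes 0.05 s, during which the arm holds its last target.

TASK

The climate logger in the sloping desk stand has a flat battery: take the palette knife, lever the snapped-down battery cover open at the notch in its lower edge, and swing the cover right back to upright or beyond so that it stays open for the new battery. Lay the knife down flat on the bench, take the battery out and put it into the small grey bin at the front of the bench, without disturbing the other things on the bench.

Things in the scene. Friction and masses are not known exactly. Their poses are not given: they have to be found in the camera images.
- logger: climate logger: grey box 124 wide, 124 long, 48 thick, in an aluminium desk stand fixed to the bench. Origin on the bench under it; -x points to its front, y along its width, z up. Its top face rises from the front at 30 degrees (cos30 along x, sin30 along z). The lower 77 of the face is the battery cover; above it are a dark display and keys.
- pry_notch (a point): centre of the mouth of the pry notch, in the middle of the logger's lower front face just below the cover's edge; the slot is 24 wide, 6 high (3 above and below this point), 16 deep, runs up the slope at 30 degrees parallel to the cover and opens behind into the battery bay; its upper side is the cover. Axes as the logger's.
- cover_hinge (a point): middle of the hinge line of the battery cover (the line runs along the logger's y), at the upper edge of the cover, 77 up the slope from the front face; axes as the logger's
- cover_lip (a point): middle of the cover's free lower edge, 76.5 from the hinge line; moves with the cover. The cover is a plate 76 long, 102 wide, 4 thick, flush with the side walls; two sprung snaps hold it shut with about 4 newtons until the lip has been raised about 6
- battery_cover (a joint): angle of the battery cover, rad: 0 shut (sloping at 30 degrees), grows as it opens, 2.09 upright, 2.6 end stop; a stiff hinge, it stays where it is left
- battery: block battery 48 x 26.5 x 17.5, black with a copper band, two terminals at its +x end; lies in the bay under the cover, length (x) up the slope, width (y) across; origin mid underside, z out of the slope. Bay: 52 long, 104 wide, floor 28 below the top face; ribs 4 high and 3 thick stand beside the battery, then 33 of free room on either side.
- palette_knife: palette knife 146 long: wooden handle 76 x 16 x 13, thin steel blade; lies flat on the bench. x points to the blade's tip; origin on the underside, under a good place to grip: the handle reaches from 60 behind it to 16 before it, then an 8 long brass ferrule, then the blade, 14 wide, 2.2 thick, at mid height (6.5 above the origin).
- knife_tip (a point): round end of the knife's blade, 86 before and 6.5 above the knife's origin; axes as the knife's
- parts_bin: small open grey bin at the front of the bench (not the one behind the logger), 91 x 131 and 72 high, inside 68 (x) by 108 (y), floor 4 thick, wall 4; origin in the middle of its underside
- cream_jar: bystander: white jar with a blue lid, 74 across, 85 high, origin under its centre
- tweezers: bystander: steel tweezers, 130 long, 14 high, length along y
- brush_black: bystander: paint brush with a black handle, 202 long, length along y
- tape_roll: bystander: roll of masking tape, 100 across, 20 high

How it is judged:
By the outcome, as a careful person would: the job done as asked, in the order asked, and still so for the second after the job is handed in, with the robot touching nothing.
It also fails if it takes over 67 s, if anything falls off the work surface, if the arm or the gripper's body presses on something with over 40 N, if the wrist force passes 120 N, or if a joint passes its speed limit or range.

## Working session

There is one attempt and no reset: what is moved stays moved. The work goes in short steps, Python scripts to look and compute and a tool call to move; the robot and the scene stay as the last step left them, time stands still between calls to the robot, and variables do not carry over. Pictures are saved under pics/ and viewed, and the job is handed in when it is done.

Besides the shell and the picture viewer there is one more tool, called after "Call:" by a JSON object that holds its "method" and its "body", one argument or row to a line. drive_tool: Moves the arm, as the interface text tells. Its arguments: {"type":"object","properties":{"steps":{"type":"array"}},"required":["steps"]}

```bash
ls -la; mkdir -p pics; python3 - <<'E'
from bench import arm
import cv2
s=arm.read_state(); print(s); print(arm.grip_point_offset)
for n in("top","side"):
    im,d=arm.get_image(n); cv2.imwrite(f"pics/{n}0.png",im); 
    import numpy as np; np.save(f"pics/{n}0.npy",d)
    p=arm.camera_params(n); print(n,p)
E
```

```text
total 12
drwxr-xr-x  3 agent agent 4096 Dec  6 02:40 .
drwxr-xr-x 23 root  root  4096 Dec  6 02:40 ..
drwxr-xr-x  2 agent agent 4096 Dec  6 02:40 pics
{'clock': 0.0, 'joints': array([-1.00240993e+00,  3.85587418e-01,  6.57859450e-03, -4.89503684e-04,
       -1.19400686e+00, -2.58601327e-01]), 'joint_vel': array([-0.00055859, -0.00059137,  0.0001441 , -0.00093351, -0.00044069,
       -0.00107507]), 'joint_efforts': array([-6.90831669e-06, -3.92286158e+01,  1.88395482e+01,  4.18580979e+00,
       -4.74885106e-03, -2.51515911e-05]), 'position': array([ 190.36079585, -594.6704678 ,  230.18589167]), 'ee_rot': array([-1.54184595e-01,  9.88041410e-01,  1.10756123e-03, -2.37569652e-04]), 'contact_force': array([-0.13954135, -0.21237518,  0.2964624 ]), 'wrist_torque': array([ 0.02347261,  0.04388545, -0.0097968 ]), 'gripper_width': 85.57547269587208}
18.700000000000003
top {'K': array([[408.28963067,   0.        , 273.53547034],
       [  0.        , 408.28963067, 205.6736352 ],
       [  0.        ,   0.        ,   1.        ]]), 'world_to_cam': array([[-2.85071123e-02, -9.99593181e-01,  9.04459412e-04,
         4.30092354e+01],
       [ 9.97583671e-01, -2.83924295e-02,  6.34089017e-02,
        -5.84932123e+02],
       [-6.33574259e-02,  2.70987862e-03,  9.97987221e-01,
        -1.11089202e+03],
       [ 0.00000000e+00,  0.00000000e+00,  0.00000000e+00,
         1.00000000e+00]])}
side {'K': array([[454.74639324,   0.        , 279.05604444],
       [  0.        , 454.74639324, 205.59701621],
       [  0.        ,   0.        ,   1.        ]]), 'world_to_cam': array([[-8.81416655e-01, -4.72096590e-01,  1.51489658e-02,
         5.22552321e+02],
       [ 2.75265520e-01, -4.87336226e-01,  8.28693125e-01,
        -2.16378074e+02],
       [-3.83840559e-01,  7.34593910e-01,  5.59498179e-01,
        -9.55321314e+02],
       [ 0.00000000e+00,  0.00000000e+00,  0.00000000e+00,
         1.00000000e+00]])}
```

View pics/top0.png

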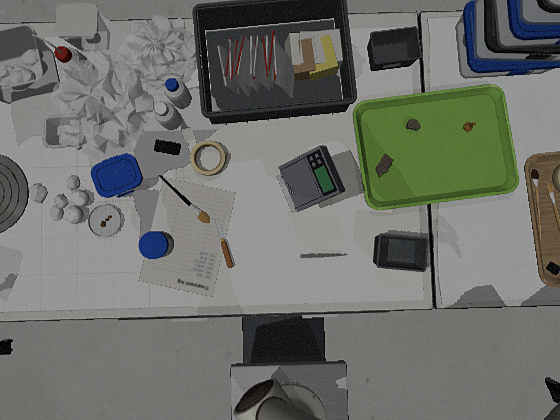

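View pics/side0.png

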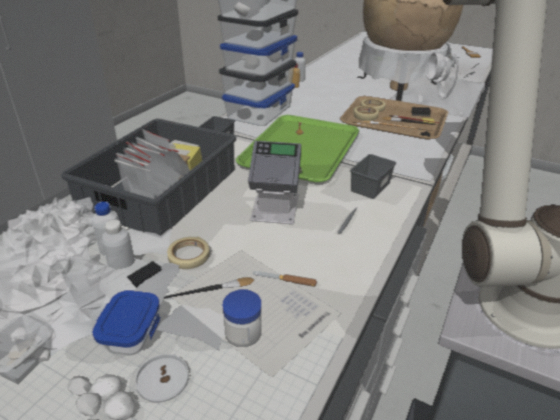

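```bash
python3 - <<'E'
import cv2
t=cv2.imread("pics/top0.png"); s=cv2.imread("pics/side0.png")
cv2.imwrite("pics/t_logger.png",cv2.resize(t[135:220,265:365],None,fx=7,fy=7,interpolation=cv2.INTER_CUBIC))
cv2.imwrite("pics/t_knife.png",cv2.resize(t[165:275,150:260],None,fx=5,fy=5,interpolation=cv2.INTER_CUBIC))
cv2.imwrite("pics/s_logger.png",cv2.resize(s[130:230,235:335],None,fx=6,fy=6,interpolation=cv2.INTER_CUBIC))
cv2.imwrite("pics/s_knife.png",cv2.resize(s[235:345,160:340],None,fx=4,fy=4,interpolation=cv2.INTER_CUBIC))
E
```

```text
(no output)
```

View pics/t_logger.png

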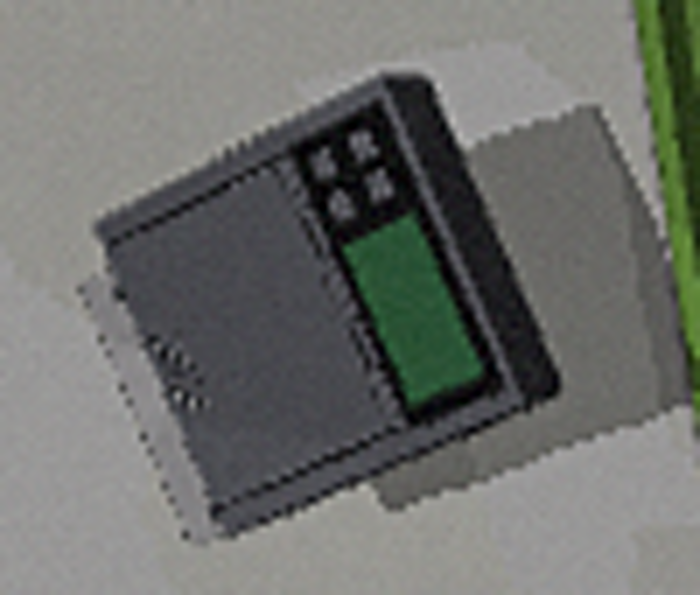

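View pics/t_knife.png

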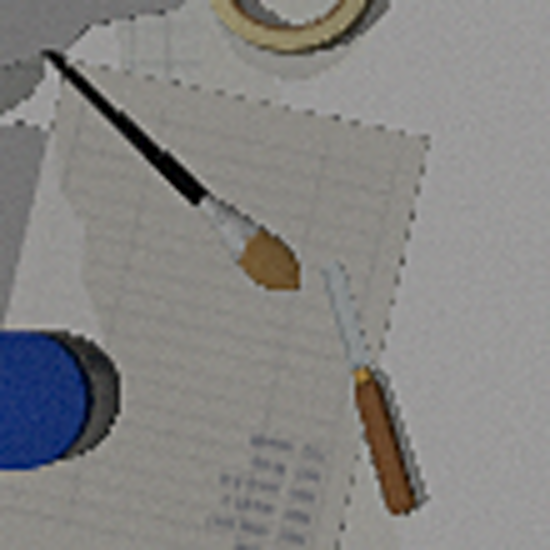

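View pics/s_logger.png

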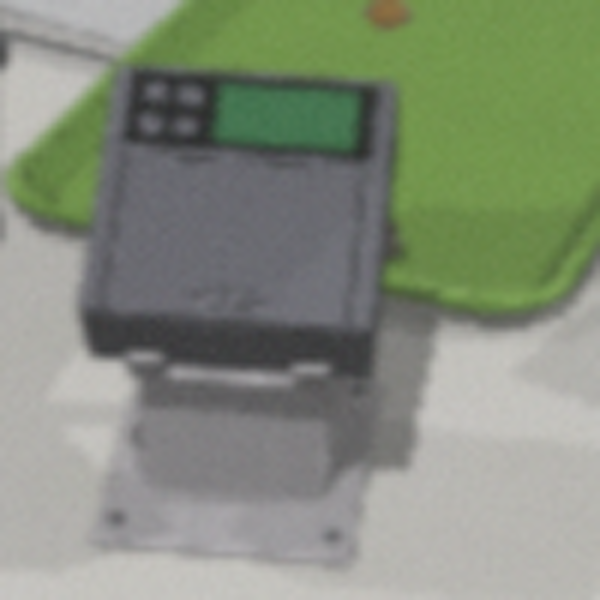

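View pics/s_knife.png

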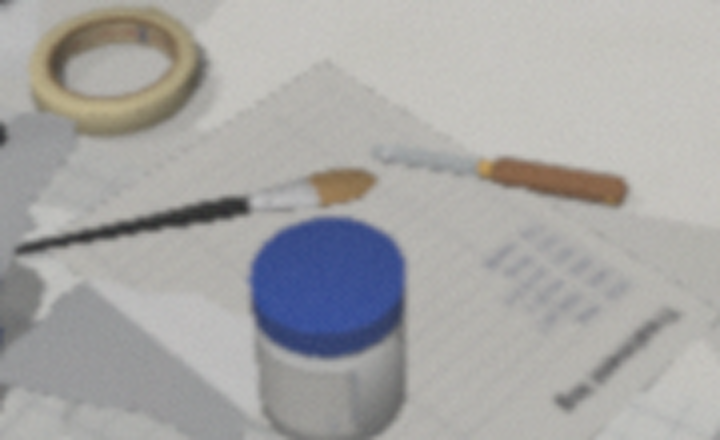

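```bash
cat > h.py <<'E'
import numpy as np, cv2
from bench import arm
P={n:arm.camera_params(n) for n in("top","side")}
def ray(n,u,v):
    K=P[n]["K"];T=P[n]["world_to_cam"];R=T[:3,:3];t=T[:3,3]
    d=np.array([(u-K[0,2])/K[0,0],-(v-K[1,2])/K[1,1],-1.0])
    return -R.T@t, R.T@d
def onz(n,u,v,z):
    o,d=ray(n,u,v); return o+d*(z-o[2])/d[2]
def dep(n,D,u,v):
    o,d=ray(n,u,v); return o+d*D
def onplane(n,u,v,p,nn):
    o,d=ray(n,u,v); return o+d*(np.dot(p-o,nn)/np.dot(d,nn))
def proj(n,p):
    K=P[n]["K"];T=P[n]["world_to_cam"];c=T[:3,:3]@np.asarray(p,float)+T[:3,3]
    return K[0,0]*c[0]/-c[2]+K[0,2], K[1,1]*-c[1]/-c[2]+K[1,2]
def cloud(n,D):
    K=P[n]["K"];T=P[n]["world_to_cam"];R=T[:3,:3];t=T[:3,3]
    v,u=np.mgrid[0:D.shape[0],0:D.shape[1]]
    c=np.stack([(u-K[0,2])/K[0,0]*D,-(v-K[1,2])/K[1,1]*D,-D],-1)
    return (c-t)@R
E
python3 - <<'E'
from h import *
t=cv2.imread("pics/top0.png"); D=np.load("pics/top0.npy"); C=cloud("top",D)
hsv=cv2.cvtColor(t,cv2.COLOR_BGR2HSV)
# bench height check
print("bench z", np.median(C[255:280,280:350,2]), (D==0).sum())
# knife handle: brown
m=np.zeros(t.shape[:2],bool); m[230:275,210:245]=True
hm=m&(hsv[...,0]<18)&(hsv[...,1]>110)
v,u=np.nonzero(hm); print("handle px",len(u),u.min(),u.max(),v.min(),v.max(), "z",np.percentile(C[hm][:,2],[10,50,90]))
pts=np.array([onz("top",a,b,12)[:2] for a,b in zip(u,v)])
c,(w,h),a=cv2.minAreaRect(pts.astype(np.float32)); print("rect",c,w,h,a)
mean=pts.mean(0);U,S,V=np.linalg.svd(pts-mean); print("mean",mean,"dir",V[0],np.degrees(np.arctan2(V[0][1],V[0][0])), (pts-mean)@V[0] @ np.eye(1) if 0 else np.ptp((pts-mean)@V[0]))
for px in((217,218.5),(216.3,218),(222,239.5)): print("tip",onz("top",*px,6.5))
# logger
mm=np.zeros(t.shape[:2],np.uint8); cv2.fillPoly(mm,[np.array([[285,172],[318,152],[336,191],[299,205]])],1)
Q=C[mm>0]; c=Q.mean(0);_,S,V=np.linalg.svd(Q-c); n=V[2]*np.sign(V[2][2]); print("plane",c,n,"tilt",np.degrees(np.arccos(n[2])),"azim",np.degrees(np.arctan2(-n[1],-n[0])),"rms",S[2]/len(Q)**.5)
for px in((279,167.6),(296.7,212.1),(320,145.7),(340,192.9)): print(px,onplane("top",*px,c,n), C[int(round(px[1])),int(round(px[0]))])
E
```

```text
bench z 1.6391284508048933 938
handle px 144 221 232 241 267 z [ 9.83636799 12.17207599 15.00124987]
rect (456.7633972167969, 160.37030029296875) 73.23269653320312 14.966325759887695 15.914812088012695
mean [456.48278726 160.32133636] dir [-0.96392032 -0.26619095] -164.5622688168785 73.27372959909212
tip [555.32978083 184.9879465    6.5       ]
tip [556.7802614  186.91246345   6.5       ]
tip [496.54365301 172.24331191   6.5       ]
plane [637.25519683 -63.62939584 159.46056424] [ 0.03921421 -0.9986803   0.03316466] tilt 88.09945648440382 azim 92.24862275190566 rms 27.26159892376449
(279, 167.6) [-741.98290031  180.28284256 9135.1621562 ] [674.24512527  10.09991151 122.48746191]
(296.7, 212.1) [  622.90842751  -109.65475737 -1209.52756217] [567.33606901 -38.98754878   1.84232754]
(320, 145.7) [654.60329543 -52.47578709 474.8142439 ] [715.29901926 -88.30591548 180.98894057]
(340, 192.9) [557.1605038  -49.76207788 671.74888688] [ 6.17559616e+02 -1.61982060e+02 -2.45783673e-01]
```

```bash
python3 - <<'E'
from h import *
t=cv2.imread("pics/top0.png"); D=np.load("pics/top0.npy"); C=cloud("top",D)
mm=np.zeros(t.shape[:2],np.uint8); cv2.fillPoly(mm,[np.array([[285,172],[318,152],[336,191],[299,205]])],1)
Q=C[(mm>0)&(D>0)]
for it in range(6):
    A=np.c_[Q[:,:2],np.ones(len(Q))]; k,*_=np.linalg.lstsq(A,Q[:,2],rcond=None); r=Q[:,2]-A@k
    print(len(Q),r.std()); Q=Q[abs(r)<max(2.5*r.std(),2)]
n=np.array([-k[0],-k[1],1]);n/=np.linalg.norm(n);c=Q.mean(0)
print("tilt",np.degrees(np.arccos(n[2])),"up dir",np.degrees(np.arctan2(-n[1],-n[0])),c)
L=[onplane("top",*px,c,n) for px in((279,167.6),(296.7,212.1),(340,192.9),(320,145.7))]
for i in range(4): print(L[i],np.linalg.norm(L[i]-L[(i+1)%4]))
for i,j in((1,0),(2,3)): d=L[j]-L[i]; print("width dir",np.degrees(np.arctan2(d[1],d[0])))
for i,j in((0,3),(1,2)): d=L[j]-L[i]; print("len dir",np.degrees(np.arctan2(d[1],d[0])),np.degrees(np.arctan2(d[2],np.hypot(*d[:2]))))
# side cloud
s=cv2.imread("pics/side0.png");Ds=np.load("pics/side0.npy");Cs=cloud("side",Ds)
mm=np.zeros(t.shape[:2],np.uint8); cv2.fillPoly(mm,[np.array([[255,160],[294,160],[296,180],[253,178]])],1)
Q=Cs[(mm>0)&(Ds>0)]
for it in range(6):
    A=np.c_[Q[:,:2],np.ones(len(Q))]; k,*_=np.linalg.lstsq(A,Q[:,2],rcond=None); r=Q[:,2]-A@k
    Q=Q[abs(r)<max(2.5*r.std(),2)]
m=np.array([-k[0],-k[1],1]);m/=np.linalg.norm(m);cs=Q.mean(0)
print("side tilt",np.degrees(np.arccos(m[2])),"up",np.degrees(np.arctan2(-m[1],-m[0])),cs,"offset of side c from top plane",np.dot(cs-c,n))
# side corners: front top edge
for px in((249,181.5),(297.5,184.5),(301,143.5),(255,141)): print("side",onplane("side",*px,c,n))
E
```

```text
1595 2.753171515064127
1586 1.9623795136259763
1562 1.8492121162287882
1555 1.8252228256107892
1551 1.8126415123875916
1550 1.8095483320472676
tilt 30.692988616286616 up dir -68.14626972296831 [638.14834631 -64.22809514 154.13043331]
[675.42709683  10.05032487 121.44494758] 121.02780480565903
[561.67773282 -31.21785489 119.04722699] 125.27100436525824
[ 601.29600984 -131.3905738   182.98972497] 122.05192561930892
[715.34262777 -87.93416641 184.2475572 ] 123.0381157077137
width dir 19.940731722514506
width dir 20.85887878069216
len dir -67.8356986417363 30.692619155687986
len dir -68.42121941414106 30.69269904703454
side tilt 28.96693026202304 up -69.02097658402433 [629.03376037 -39.98824137 138.35512749] offset of side c from top plane -0.3498248961099469
side [672.62244611  14.03474177 118.63008895]
side [560.23962173 -32.12491244 119.22919451]
side [ 599.95874265 -127.91501671  180.77944368]
side [711.24831837 -82.15652639 180.15979156]
```

Call:
{"method": "drive_tool", "body": {
  "steps": [
    [-0.0297,0.0375,0,0,0.05],
    [-0.0297,0.0375,0,0,0.05],
    [-0.0297,0.0375,0,0,0.05],
    [-0.0297,0.0375,0,0,0.05],
    [-0.0297,0.0375,0,0,0.05],
    [-0.0297,0.0375,0,0,0.05],
    [-0.0297,0.0375,0,0,0.05],
    [-0.0297,0.0375,0,0,0.05],
    [-0.0297,0.0375,0,0,0.05],
    [-0.0297,0.0375,0,0,0.05],
    [-0.0297,0.0375,0,0,0.05],
    [-0.0297,0.0375,0,0,0.05],
    [-0.0297,0.0375,0,0,0.05],
    [-0.0297,0.0375,0,0,0.05],
    [-0.0297,0.0375,0,0,0.05],
    [-0.0297,0.0375,0,0,0.05],
    [-0.0297,0.0375,0,0,0.05]
  ]
}}

```text
clock: 1.8
position: [477.1, 167.8, 231.1]
ee_rot: [-0.155, 0.988, -0.0, -0.0]
contact_force: [0.7, -0.5, 0.4]
gripper_width: 50.3
```

Call:
{"method": "drive_tool", "body": {
  "steps": [
    [0,0,0.005,-8.5,0.05],
    [0,0,0.005,-8.5,0.05],
    [0,0,0.005,-8.5,0.05],
    [0,0,0.005,-8.5,0.05],
    [0,0,0.005,-8.5,0.05],
    [0,0,0.005,-8.5,0.05],
    [0,0,0.005,-8.5,0.05],
    [0,0,0.005,-8.5,0.05],
    [0,0,0.005,-8.5,0.05],
    [0,0,0.005,-8.5,0.05],
    [0,0,0.005,-8.5,0.05],
    [0,0,0.005,-8.5,0.05],
    [0,0,0.005,-8.5,0.05],
    [0,0,0.005,-8.5,0.05],
    [0,0,0.005,-8.5,0.05],
    [0,0,0.005,-8.5,0.05],
    [0,0,0.005,-8.5,0.05],
    [0,0,0.005,-8.5,0.05],
    [0,0,0.005,-8.5,0.05],
    [0,0,0.005,-8.5,0.05]
  ]
}}

```text
clock: 3.8
position: [476.8, 165.7, 130.8]
ee_rot: [0.998, 0.071, -0.0, 0.0]
contact_force: [-0.4, 0.5, -0.4]
gripper_width: 50.0
```

```bash
cat >> h.py <<'E'
from scipy.spatial.transform import Rotation as Ro
def st():
    s=arm.read_state(); R=Ro.from_quat(s["ee_rot"]).as_matrix()
    print("t %.2f pos %s az %.2f zax %s F %s M %s w %.1f"%(s["clock"],s["position"].round(1),np.degrees(np.arctan2(R[1,0],R[0,0])),R[:,2].round(3),s["contact_force"].round(1),s["wrist_torque"].round(2),s["gripper_width"]), "j",s["joints"].round(2))
    return s,R
def need(target,R,pos): print("tool shift", (R.T@(np.asarray(target,float)-pos)).round(1))
E
python3 - <<'E'
from h import *
s,R=st(); need([477,166,2.5],R,s["position"])
E
```

```text
t 3.80 pos [476.8 165.7 130.8] az 8.09 zax [-0.001 -0.    -1.   ] F [-0.4  0.5 -0.4] M [-0.01  0.03 -0.06] w 50.0 j [ 0.66  0.28 -0.42 -0.   -0.86  1.06]
tool shift [  0.4  -0.3 128.3]
```

Call:
{"method": "drive_tool", "body": {
  "steps": [
    [0,0,0.025,-3.5,0.05],
    [0,0,0.025,-3.4,0.05],
    [0,0,0.025,0,0.05],
    [0,0,0.025,0,0.05],
    [0,0,0.015,0,0.05],
    [0,0,0.01,0,0.05],
    [0,0,0,0,0.05],
    [0,0,0,0,0.05]
  ]
}}

```text
clock: 4.6
position: [477.4, 166.0, 6.6]
ee_rot: [0.992, 0.128, 0.0, -0.0]
contact_force: [0.1, -0.2, 0.1]
gripper_width: 49.7
```

```bash
python3 - <<'E'
from h import *
s,R=st(); need([477,166,2.5],R,s["position"])
im,d=arm.get_image("side"); cv2.imwrite("pics/k1.png",cv2.resize(im[200:340,200:380],None,fx=4,fy=4,interpolation=cv2.INTER_CUBIC))
E
```

```text
t 4.60 pos [477.4 166.    6.6] az 14.66 zax [ 0.001  0.    -1.   ] F [ 0.1 -0.2  0.1] M [-0.01 -0.04 -0.01] w 49.7 j [ 0.66  0.47 -0.54  0.   -0.55  1.17]
tool shift [-0.4 -0.1  4.1]
```

View pics/k1.png

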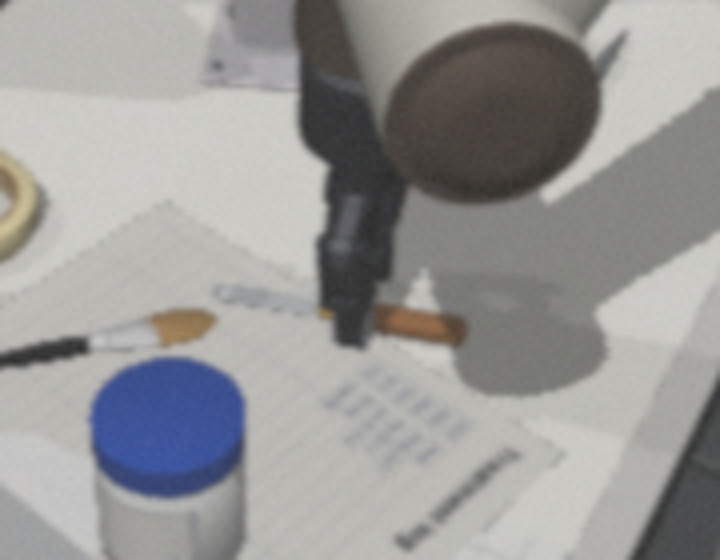

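Call:
{"method": "drive_tool", "body": {
  "steps": [
    [0,0,0.0035,0,0.05],
    [0,0,0,0,0.03],
    [0,0,0,0,0.01],
    [0,0,0,0,0.0],
    [0,0,0,0,0.0],
    [0,0,0,0,0.0],
    [0,0,0,0,0.0],
    [0,0,0,0,0.0]
  ]
}}

```text
clock: 5.45
position: [477.3, 166.0, 3.4]
ee_rot: [0.992, 0.128, 0.0, -0.0]
contact_force: [-1.5, -0.3, 4.9]
gripper_width: 14.3
```

```bash
python3 - <<'E'
from h import *
s,R=st()
E
```

```text
t 5.45 pos [477.3 166.    3.4] az 14.66 zax [ 0.001  0.    -1.   ] F [-1.5 -0.3  4.9] M [-0.04  0.39  0.  ] w 14.3 j [ 0.66  0.48 -0.55  0.   -0.54  1.17]
```

Call:
{"method": "drive_tool", "body": {
  "steps": [
    [0,0,-0.01,0,0.0],
    [0,0,-0.03,0,0.0],
    [0,0,-0.03,0,0.0],
    [0,0,-0.03,0,0.0],
    [0,0,-0.01,0,0.0],
    [0,0,0,8.4,0.0],
    [0,0,0,8.4,0.0],
    [0,0,0,8.4,0.0],
    [0,0,0,8.4,0.0],
    [0,0,0,8.4,0.0],
    [0,0,0,8.4,0.0],
    [0,0,0,8.4,0.0],
    [0,0,0,8.4,0.0],
    [0,0,0,8.4,0.0],
    [0,0,0,8.0,0.0],
    [0,0,0,0,0.0],
    [0,0,0,0,0.0]
  ]
}}

```text
clock: 7.15
position: [476.7, 165.6, 112.3]
ee_rot: [0.825, -0.565, -0.0, 0.0]
contact_force: [0.8, -0.0, -0.1]
gripper_width: 13.8
```

```bash
python3 - <<'E'
from h import *
s,R=st(); need([577.7,96.5,110.3],R,s["position"])
for n in("top","side"):
    im,d=arm.get_image(n); cv2.imwrite(f"pics/{n}2.png",im);np.save(f"pics/{n}2.npy",d)
E
```

```text
t 7.15 pos [476.7 165.6 112.3] az -68.79 zax [-0.001 -0.    -1.   ] F [ 0.8 -0.  -0.1] M [-0.01  0.03 -0.03] w 13.8 j [ 0.66  0.31 -0.45 -0.   -0.82 -0.29]
tool shift [101.  -69.2   2. ]
```

View pics/top2.png

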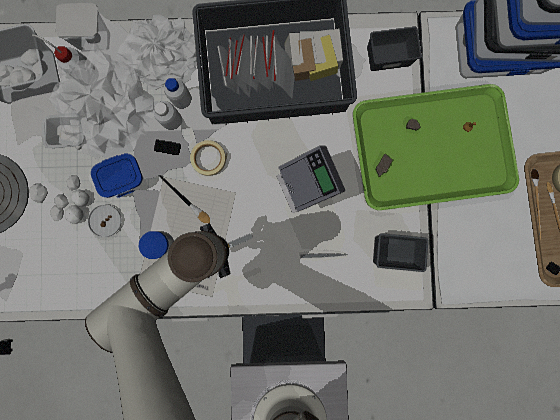

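View pics/side2.png

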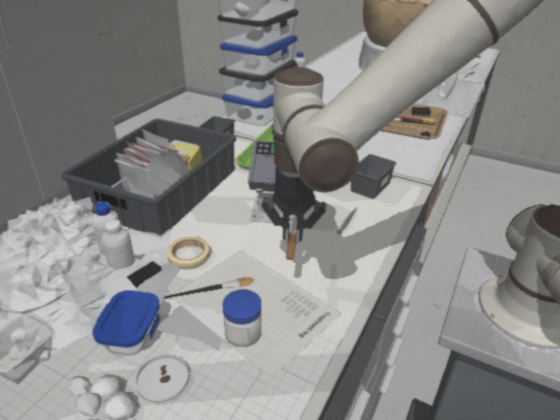

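Call:
{"method": "drive_tool", "body": {
  "steps": [
    [0.02,-0.0173,0,0,0.0],
    [0.03,-0.0173,0,0,0.0],
    [0.03,-0.0173,0,0,0.0],
    [0.02,-0.0173,0.002,0,0.0],
    [0,0,0,0,0.0],
    [0,0,0,0,0.0]
  ]
}}

```text
clock: 7.85
position: [577.3, 96.9, 110.1]
ee_rot: [0.824, -0.566, -0.0, 0.0]
contact_force: [0.5, -0.0, 0.5]
gripper_width: 14.1
```

```bash
python3 - <<'E'
from h import *
s,R=st()
for n in("top","side"):
    im,d=arm.get_image(n); cv2.imwrite(f"pics/{n}3.png",im);np.save(f"pics/{n}3.npy",d)
    x,y,w,h=(235,130,120,90) if n=="top" else (220,130,120,90)
    cv2.imwrite(f"pics/{n}3z.png",cv2.resize(im[y:y+h,x:x+w],None,fx=6,fy=6,interpolation=cv2.INTER_CUBIC))
e=R[:,0]; tip=s["position"]+86*e+np.array([0,0,3.1])
print("tip pred",tip, proj("top",tip),proj("side",tip))
E
```

```text
t 7.85 pos [577.3  96.9 110.1] az -68.98 zax [-0.001 -0.    -1.   ] F [ 0.5 -0.   0.5] M [-0.    0.05 -0.04] w 14.1 j [ 0.44  0.43 -0.25 -0.   -0.89 -0.08]
tip pred [608.12381454  16.65283488 113.21846261] (np.float64(277.1321737444578), np.float64(194.47407158892383)) (np.float64(271.0471843944855), np.float64(190.59413505556603))
```

View pics/top3z.png

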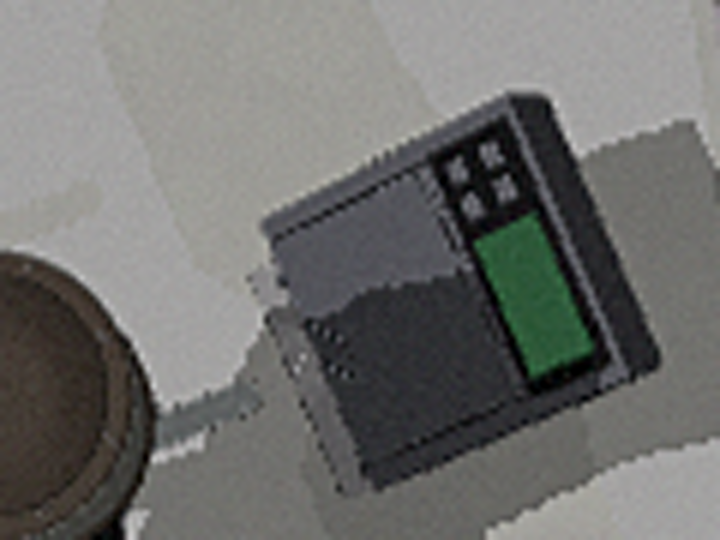

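View pics/side3z.png

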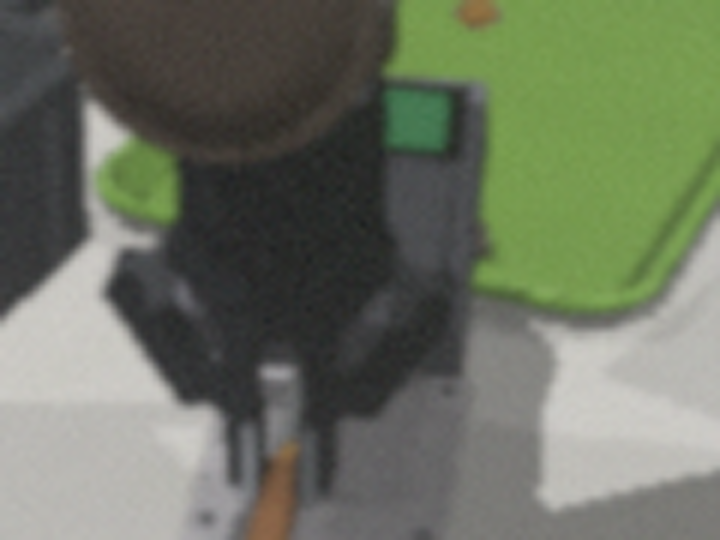

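```bash
python3 - <<'E'
from h import *
s,R=st()
for o in([0,0,0],[0,7,0],[0,-7,0],[86,0,-3],[24,0,-3],[-60,0,-3],[14,0,-3]):
    p=s["position"]+R@np.array(o,float); a=proj("top",p);b=proj("side",p)
    print(o,np.round(a,1),np.round(b,1),"zoom top",np.round([(a[0]-235)*6,(a[1]-130)*6]),"zoom side",np.round([(b[0]-220)*6,(b[1]-130)*6]))
im=cv2.imread("pics/side3.png"); x,y,w,h=250,180,40,60
cv2.imwrite("pics/side3zz.png",cv2.resize(im[y:y+h,x:x+w],None,fx=10,fy=10,interpolation=cv2.INTER_CUBIC))
im=cv2.imread("pics/top3.png"); x,y,w,h=250,170,60,50
cv2.imwrite("pics/top3zz.png",cv2.resize(im[y:y+h,x:x+w],None,fx=10,fy=10,interpolation=cv2.INTER_CUBIC))
E
```

```text
t 7.95 pos [576.7  97.6 110.6] az -68.90 zax [-0.001 -0.    -1.   ] F [-0.7  0.2 -0. ] M [ 0.07 -0.02 -0.07] w 14.2 j [ 0.44  0.43 -0.25 -0.   -0.89 -0.08]
[0, 0, 0] [245.6 207.8] [265.9 211.5] zoom top [ 64. 467.] zoom side [275. 489.]
[0, 7, 0] [246.7 210.3] [268.9 211.8] zoom top [ 70. 482.] zoom side [294. 491.]
[0, -7, 0] [244.6 205.3] [262.9 211.3] zoom top [ 57. 452.] zoom side [257. 488.]
[86, 0, -3] [276.9 194.6] [271.1 190.7] zoom top [251. 388.] zoom side [306. 364.]
[24, 0, -3] [254.3 204.1] [267.4 204.6] zoom top [116. 444.] zoom side [284. 448.]
[-60, 0, -3] [223.6 216.9] [261.9 225.9] zoom top [-68. 521.] zoom side [251. 575.]
[14, 0, -3] [250.6 205.6] [266.8 207. ] zoom top [ 94. 454.] zoom side [281. 462.]
```

View pics/side3zz.png

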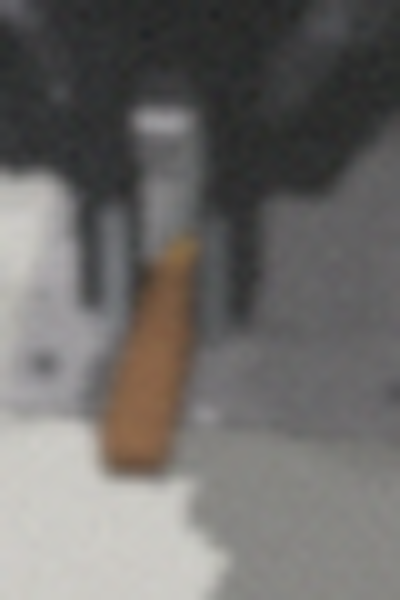

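View pics/top3zz.png

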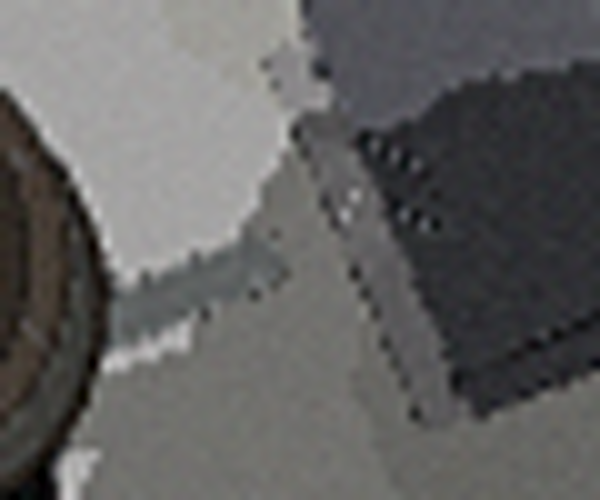

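```bash
python3 - <<'E'
from h import *
Ds=np.load("pics/side3.npy");Cs=cloud("side",Ds)
for v in range(188,206,2): print(v,[tuple(Cs[v,u].round().astype(int)) for u in (263,265,267,269,271)])
D=np.load("pics/top3.npy");C=cloud("top",D)
print("top")
for v in range(192,206): print(v,[tuple(C[v,u].round().astype(int)) if D[v,u]>0 else 0 for u in range(262,282,3)])
E
```

```text
188 [(np.int64(582), np.int64(101), np.int64(174)), (np.int64(643), np.int64(-15), np.int64(93)), (np.int64(639), np.int64(-17), np.int64(93)), (np.int64(635), np.int64(-21), np.int64(92)), (np.int64(559), np.int64(106), np.int64(184))]
190 [(np.int64(587), np.int64(92), np.int64(162)), (np.int64(647), np.int64(-22), np.int64(81)), (np.int64(641), np.int64(-22), np.int64(83)), (np.int64(637), np.int64(-24), np.int64(84)), (np.int64(558), np.int64(108), np.int64(181))]
192 [(np.int64(587), np.int64(92), np.int64(157)), (np.int64(647), np.int64(-21), np.int64(76)), (np.int64(642), np.int64(-23), np.int64(77)), (np.int64(638), np.int64(-27), np.int64(76)), (np.int64(557), np.int64(110), np.int64(177))]
194 [(np.int64(584), np.int64(98), np.int64(156)), (np.int64(655), np.int64(-35), np.int64(60)), (np.int64(650), np.int64(-37), np.int64(60)), (np.int64(606), np.int64(31), np.int64(112)), (np.int64(559), np.int64(106), np.int64(168))]
196 [(np.int64(582), np.int64(102), np.int64(153)), (np.int64(655), np.int64(-36), np.int64(53)), (np.int64(651), np.int64(-38), np.int64(53)), (np.int64(6
[... 4784 characters left out ...]
 np.int64(16), np.int64(3)), (np.int64(594), np.int64(8), np.int64(1))]
204 [(np.int64(585), np.int64(56), np.int64(117)), (np.int64(592), np.int64(50), np.int64(2)), (np.int64(592), np.int64(42), np.int64(2)), (np.int64(592), np.int64(33), np.int64(3)), (np.int64(592), np.int64(25), np.int64(2)), (np.int64(592), np.int64(16), np.int64(-4)), (np.int64(591), np.int64(8), np.int64(2))]
205 [(np.int64(590), np.int64(59), np.int64(3)), (np.int64(590), np.int64(50), np.int64(1)), (np.int64(589), np.int64(42), np.int64(0)), (np.int64(589), np.int64(33), np.int64(-2)), (np.int64(589), np.int64(25), np.int64(1)), (np.int64(589), np.int64(16), np.int64(-1)), (np.int64(588), np.int64(8), np.int64(3))]
```

```bash
python3 - <<'E'
from h import *
tip_p=np.array([608.1,16.6]); e0=np.array([np.cos(np.radians(-69)),np.sin(np.radians(-69))])
for n in("top","side"):
    D=np.load(f"pics/{n}3.npy");C=cloud(n,D)
    p=C.reshape(-1,3)[D.ravel()>0]
    q=p[:,:2]-tip_p; a=q@e0; b=q@np.array([-e0[1],e0[0]])
    k=(abs(b)<14)&(a>-58)&(a<15)&(p[:,2]>104)&(p[:,2]<124)
    p=p[k];a=a[k];b=b[k]
    # slices
    f=np.polyfit(a,p[:,2],1); g=np.polyfit(a[a<-8],b[a<-8],1)
    print(n,len(p),"z=%.1f at tip, slope %.3f"%(f[1],f[0]),"resid",np.std(p[:,2]-np.polyval(f,a)),"lateral at tip %.1f slope %.3f"%(g[1],g[0]),"a range",np.percentile(a,[1,99,100]),"b",np.percentile(b,[2,98]))
# logger face fit, bench z per cam
for n,poly in(("top",[[285,172],[318,152],[336,191],[299,205]]),):
    for f in("0","3"):
        D=np.load(f"pics/{n}{f}.npy");C=cloud(n,D)
        mm=np.zeros(D.shape,np.uint8);cv2.fillPoly(mm,[np.array(poly)],1);Q=C[(mm>0)&(D>0)]
        for it in range(5):
            A=np.c_[Q[:,:2]-[637,-59],np.ones(len(Q))];k,*_=np.linalg.lstsq(A,Q[:,2],rcond=None);r=Q[:,2]-A@k;Q=Q[abs(r)<5]
        print(f,"face z at (637,-59)",k[2],"tilt",np.degrees(np.arctan(np.hypot(k[0],k[1]))),"up az",np.degrees(np.arctan2(k[1],k[0])))
        # boundary of face points (z within 4 of plane, whole neighborhood)
        x,y,w,h=270,140,80,80
        P3=C[y:y+h,x:x+w].reshape(-1,3);ok=D[y:y+h,x:x+w].ravel()>0
        P3=P3[ok];res=P3[:,2]-(np.c_[P3[:,:2]-[637,-59],np.ones(len(P3))]@k)
        F=P3[(abs(res)<5)&(P3[:,2]>100)]
        ctr,sz,ang=cv2.minAreaRect(F[:,:2].astype(np.float32)); print("rect",ctr,sz,ang,"expect 124 x 107.4")
        q=F[:,:2]-[637,-59];a=q@e0;b=q@np.array([-e0[1],e0[0]])
        print("a",np.percentile(a,[.3,1,99,99.7]),"b",np.percentile(b,[.3,1,99,99.7]), len(F)*0)
E
```

```text
top 100 z=114.7 at tip, slope 0.012 resid 1.9993849323280737 lateral at tip 0.2 slope 0.049 a range [-46.15514916   0.06529322   0.48206408] b [-7.5581498   5.55145961]
side 27 z=113.0 at tip, slope -0.026 resid 0.7126805323853548 lateral at tip 2.8 slope 0.050 a range [-57.44698189 -11.91538672 -10.92165689] b [-2.80724173  3.87314728]
0 face z at (637,-59) 150.99218651483224 tilt 30.724540268406226 up az -68.14927162022134
rect (641.4053955078125, -59.66362762451172) (124.24698638916016, 108.54901885986328) 21.341039657592773 expect 124 x 107.4
a [-51.74710833 -50.90731412  54.47080828  55.42319029] b [-57.82350275 -57.0405115   64.04757497  65.29898935] 0
3 face z at (637,-59) 151.09360640132823 tilt 30.82532914094661 up az -68.50930873004599
rect (641.4441528320312, -59.616127014160156) (124.2093505859375, 108.8790283203125) 21.414718627929688 expect 124 x 107.4
a [-51.79831394 -50.96215968  54.59654962  55.55562674] b [-57.82716783 -56.9046723   64.13574628  65.00179422] 0
```

Call:
{"method": "drive_tool", "body": {
  "steps": [
    [0.008,-0.001,0,0,0.0],
    [0.01,-0.0012,-0.0005,0,0.0],
    [0.008,-0.001,-0.0005,0,0.0],
    [0.003,0,0,0,0.0],
    [0.001,0,0,0,0.0],
    [0,0,0,0,0.0],
    [0,0,0,0,0.0]
  ]
}}

```text
clock: 8.65
position: [591.2, 70.6, 111.8]
ee_rot: [0.824, -0.566, -0.0, 0.0]
contact_force: [0.3, 0.1, -0.5]
gripper_width: 13.8
```

```bash
cat >> h.py <<'E'
def blade(tag):
    s,R=st()
    im,D=arm.get_image("top"); cv2.imwrite(f"pics/top{tag}.png",im);np.save(f"pics/top{tag}.npy",D)
    x,y,w,h=235,140,120,80
    cv2.imwrite(f"pics/top{tag}z.png",cv2.resize(im[y:y+h,x:x+w],None,fx=6,fy=6,interpolation=cv2.INTER_CUBIC))
    C=cloud("top",D);p=C.reshape(-1,3)[D.ravel()>0]
    e0=R[:2,0];tp=s["position"][:2]+86*e0
    q=p[:,:2]-tp;a=q@e0;b=q@np.array([-e0[1],e0[0]]);z=s["position"][2]+4.2
    k=(abs(b)<14)&(a>-58)&(a<-5)&(abs(p[:,2]-z)<9);f=np.polyfit(a[k],p[k,2],1);g=np.polyfit(a[k],b[k],1)
    print("kin tip",tp.round(1),"kin blade top z %.1f"%z,"cam blade top z at tip %.1f slope %.3f n %d lateral %.1f slope %.3f"%(f[1],f[0],k.sum(),g[1],g[0]))
    return s,R
E
python3 - <<'E'
from h import *
s,R=blade("4")
tp=s["position"][:2]+86*R[:2,0]; e=np.array([.365,-.931]); q=np.array([621.8,-9.6])+2*e-tp
print("to T: along",q@e,"lateral",q@[.931,.365])
E
```

```text
t 8.65 pos [591.2  70.6 111.8] az -68.95 zax [-0.  0. -1.] F [ 0.3  0.1 -0.5] M [-0.02 -0.   -0.01] w 13.8 j [ 0.39  0.44 -0.22 -0.   -0.9  -0.02]
kin tip [622.1  -9.7] kin blade top z 116.0 cam blade top z at tip 115.0 slope -0.028 n 70 lateral 0.0 slope 0.064
to T: along 1.8142729506137079 lateral -0.2925802732574016
```

View pics/top4z.png

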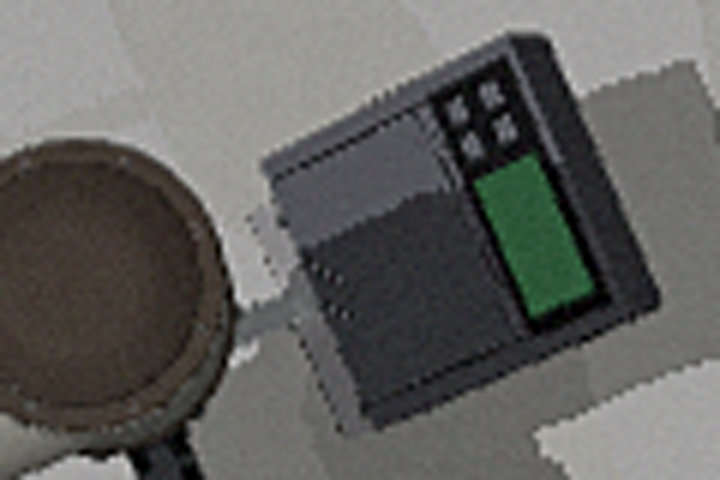

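Call:
{"method": "drive_tool", "body": {
  "steps": [
    [0.0015,0,0,0,0.0],
    [0.0015,0,0,0,0.0],
    [0.001,0,0,0,0.0],
    [0,0,0,0,0.0]
  ]
}}

```text
clock: 9.1
position: [592.8, 66.7, 111.8]
ee_rot: [0.824, -0.566, -0.0, 0.0]
contact_force: [-0.3, 0.1, -1.5]
gripper_width: 13.9
```

Call:
{"method": "drive_tool", "body": {
  "steps": [
    [0.001,0,0,0,0.0],
    [0.001,0,0,0,0.0],
    [0,0,0,0,0.0]
  ]
}}

```text
clock: 9.4
position: [593.5, 64.8, 111.8]
ee_rot: [0.824, -0.566, 0.0, -0.0]
contact_force: [-0.5, -0.7, -0.6]
gripper_width: 13.9
```

Call:
{"method": "drive_tool", "body": {
  "steps": [
    [0.001,0,0,0,0.0],
    [0.001,0,0,0,0.0],
    [0,0,0,0,0.0]
  ]
}}

```text
clock: 9.7
position: [594.3, 63.2, 112.0]
ee_rot: [0.824, -0.566, 0.0, -0.0]
contact_force: [0.0, 1.2, -0.0]
gripper_width: 14.2
```

Call:
{"method": "drive_tool", "body": {
  "steps": [
    [0.001,0,0,0,0.0],
    [0.001,0,0,0,0.0],
    [0,0,0,0,0.0]
  ]
}}

```text
clock: 10.0
position: [594.9, 61.8, 112.0]
ee_rot: [0.824, -0.566, -0.0, -0.0]
contact_force: [-1.8, 4.6, 1.7]
gripper_width: 14.2
```

```bash
python3 - <<'E'
from h import *
s,R=blade("5")
tp=s["position"][:2]+86*R[:2,0]; e=np.array([.365,-.931]); q=np.array([621.8,-9.6])+2*e-tp
print("to T: along",q@e,"lateral",q@[.931,.365])
im,d=arm.get_image("side");cv2.imwrite("pics/side5z.png",cv2.resize(im[130:240,210:350],None,fx=5,fy=5,interpolation=cv2.INTER_CUBIC))
E
```

```text
t 10.00 pos [594.9  61.8 112. ] az -68.95 zax [ 0.     0.001 -1.   ] F [-1.8  4.6  1.7] M [ 1.19  0.51 -0.01] w 14.2 j [ 0.37  0.45 -0.22 -0.   -0.91 -0.01]
kin tip [625.8 -18.4] kin blade top z 116.2 cam blade top z at tip 121.3 slope 0.184 n 71 lateral 1.7 slope 0.141
to T: along -7.692474543737989 lateral -0.5225772106762119
```

View pics/top5z.png

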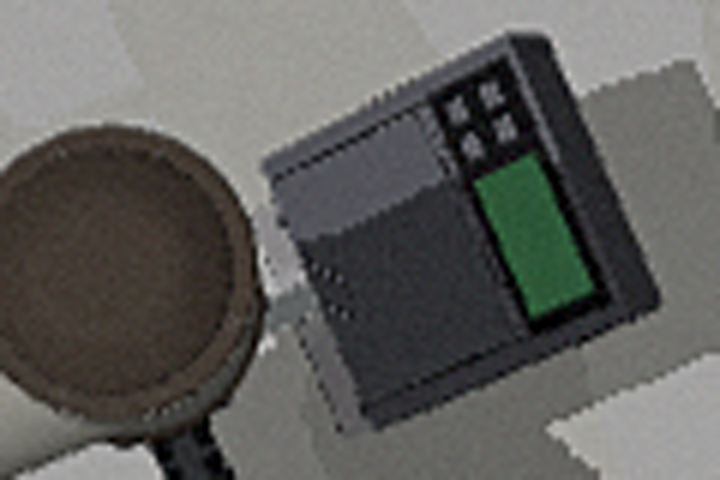

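View pics/side5z.png

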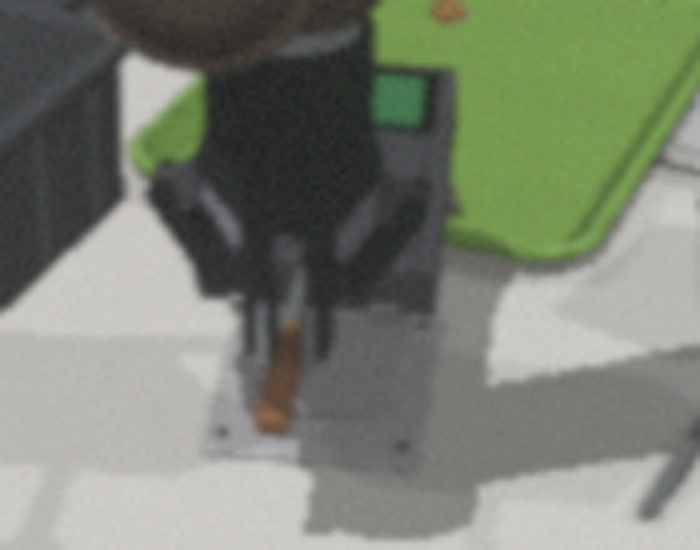

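Call:
{"method": "drive_tool", "body": {
  "steps": [
    [0,0,-0.001,0,0.0],
    [0.0005,0,-0.001,0,0.0],
    [0.0005,0,-0.001,0,0.0],
    [0.0005,0,-0.001,0,0.0],
    [0,0,0,0,0.0]
  ]
}}

```text
clock: 10.6
position: [594.9, 60.3, 115.0]
ee_rot: [0.824, -0.566, -0.001, -0.0]
contact_force: [-1.0, 5.0, -2.6]
gripper_width: 14.2
```

```bash
python3 - <<'E'
from h import *
st()
E
```

```text
t 10.60 pos [594.9  60.3 115. ] az -68.98 zax [-0.001  0.001 -1.   ] F [-1.   5.  -2.6] M [1.73 0.35 0.11] w 14.2 j [ 0.37  0.44 -0.21 -0.   -0.91 -0.  ]
```

Call:
{"method": "drive_tool", "body": {
  "steps": [
    [0,0,-0.0015,0,0.0],
    [0,0,-0.0015,0,0.0],
    [0,0,-0.0015,0,0.0],
    [0,0,0,0,0.0]
  ]
}}

```text
clock: 11.0
position: [594.9, 59.8, 119.3]
ee_rot: [0.824, -0.566, -0.001, 0.0]
contact_force: [0.2, 4.5, -7.2]
gripper_width: 14.3
```

```bash
cat >> h.py <<'E'
def cover(tag,show=True):
    im,D=arm.get_image("top"); cv2.imwrite(f"pics/top{tag}.png",im);np.save(f"pics/top{tag}.npy",D)
    x,y,w,h=235,140,120,80
    cv2.imwrite(f"pics/top{tag}z.png",cv2.resize(im[y:y+h,x:x+w],None,fx=6,fy=6,interpolation=cv2.INTER_CUBIC))
    C=cloud("top",D);p=C.reshape(-1,3)[D.ravel()>0]
    e=np.array([.365,-.931]);c=np.array([641.4,-59.6]);q=p[:,:2]-c;a=q@e;b=q@[.931,.365]
    # cover strip, (a: along x from centre; hinge at a=13)
    k=(b>15)&(b<45)&(a>-75)&(a<40)&(p[:,2]>100)&(p[:,2]<260)
    for lo in range(-75,40,8):
        m=k&(a>=lo)&(a<lo+8)
        if m.sum()>3: print("a %d z med %.1f (shut face %.1f) n %d"%(lo+4,np.median(p[m,2]),152+np.tan(np.radians(30.5))*(lo+4),m.sum()))
E
python3 - <<'E'
from h import *
st(); cover("6")
E
```

```text
t 11.00 pos [594.9  59.8 119.3] az -68.98 zax [-0.002  0.    -1.   ] F [ 0.2  4.5 -7.2] M [1.86 0.18 0.15] w 14.3 j [ 0.37  0.44 -0.21 -0.   -0.92 -0.  ]
a -55 z med 122.3 (shut face 119.6) n 19
a -47 z med 126.0 (shut face 124.3) n 40
a -39 z med 130.3 (shut face 129.0) n 40
a -31 z med 135.0 (shut face 133.7) n 41
a -23 z med 139.5 (shut face 138.5) n 41
a -15 z med 143.2 (shut face 143.2) n 41
a -7 z med 148.2 (shut face 147.9) n 43
a 1 z med 153.2 (shut face 152.6) n 43
a 9 z med 157.3 (shut face 157.3) n 41
a 17 z med 162.1 (shut face 162.0) n 46
a 25 z med 168.5 (shut face 166.7) n 45
a 33 z med 172.1 (shut face 171.4) n 44
a 41 z med 176.9 (shut face 176.2) n 19
```

View pics/top6z.png

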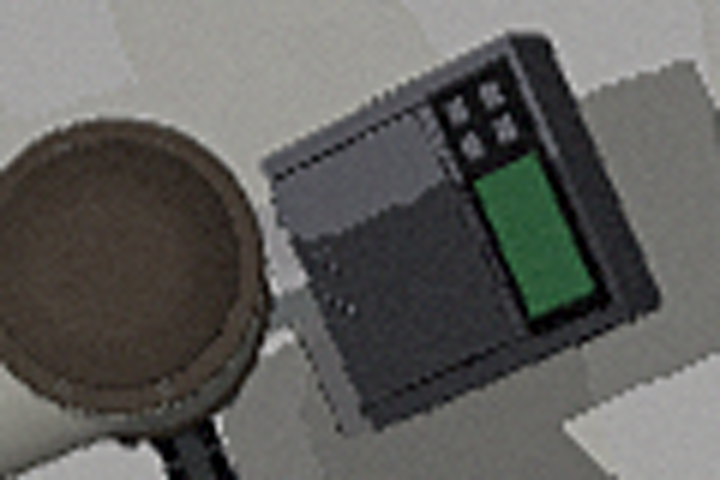

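Call:
{"method": "drive_tool", "body": {
  "steps": [
    [0,0,-0.0015,0,0.0],
    [0,0,-0.0015,0,0.0],
    [0,0,-0.0015,0,0.0],
    [0,0,-0.0015,0,0.0],
    [0,0,0,0,0.0]
  ]
}}

```text
clock: 11.55
position: [595.4, 59.2, 126.6]
ee_rot: [0.824, -0.566, 0.0, 0.0]
contact_force: [0.3, -0.8, -7.0]
gripper_width: 14.0
```

```bash
python3 - <<'E'
from h import *
st(); cover("7")
im,d=arm.get_image("side");cv2.imwrite("pics/side7z.png",cv2.resize(im[130:240,210:350],None,fx=5,fy=5,interpolation=cv2.INTER_CUBIC))
E
```

```text
t 11.55 pos [595.4  59.2 126.6] az -68.98 zax [-0.    -0.001 -1.   ] F [ 0.3 -0.8 -7. ] M [ 0.01  0.08 -0.01] w 14.0 j [ 0.37  0.43 -0.2   0.   -0.94 -0.  ]
a -55 z med 124.3 (shut face 119.6) n 21
a -47 z med 127.6 (shut face 124.3) n 40
a -39 z med 131.7 (shut face 129.0) n 40
a -31 z med 136.0 (shut face 133.7) n 40
a -23 z med 139.6 (shut face 138.5) n 42
a -15 z med 144.0 (shut face 143.2) n 39
a -7 z med 148.8 (shut face 147.9) n 42
a 1 z med 153.0 (shut face 152.6) n 43
a 9 z med 157.4 (shut face 157.3) n 41
a 17 z med 162.0 (shut face 162.0) n 46
a 25 z med 168.2 (shut face 166.7) n 45
a 33 z med 171.7 (shut face 171.4) n 45
a 41 z med 176.3 (shut face 176.2) n 16
```

View pics/side7z.png

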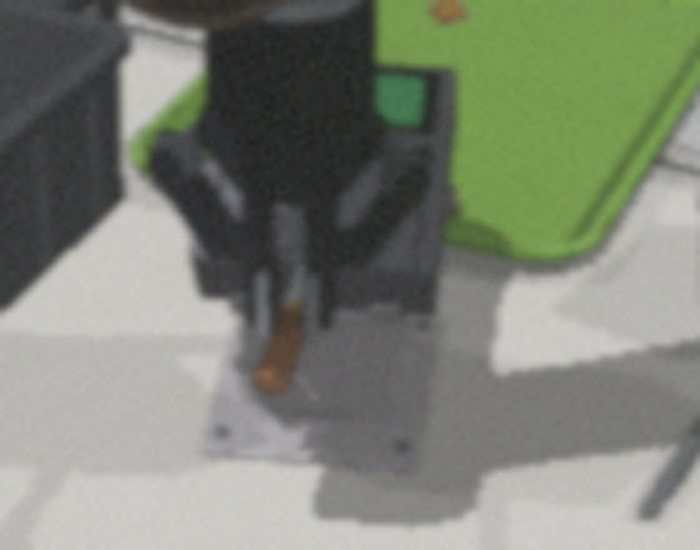

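Call:
{"method": "drive_tool", "body": {
  "steps": [
    [0,0,-0.0015,0,0.0],
    [0.001,0,-0.0015,0,0.0],
    [0.001,0,-0.0015,0,0.0],
    [0,0,-0.0015,0,0.0],
    [0,0,0,0,0.0]
  ]
}}

```text
clock: 12.15
position: [595.7, 58.3, 132.4]
ee_rot: [0.824, -0.566, -0.001, 0.0]
contact_force: [-2.3, 2.4, -6.7]
gripper_width: 13.9
```

```bash
python3 - <<'E'
from h import *
st(); cover("8")
im,d=arm.get_image("side");cv2.imwrite("pics/side8z.png",cv2.resize(im[130:240,210:350],None,fx=5,fy=5,interpolation=cv2.INTER_CUBIC))
E
```

```text
t 12.15 pos [595.7  58.3 132.4] az -68.96 zax [-0.001  0.001 -1.   ] F [-2.3  2.4 -6.7] M [ 1.08  0.86 -0.13] w 13.9 j [ 0.37  0.43 -0.19 -0.   -0.95  0.  ]
a -55 z med 125.6 (shut face 119.6) n 25
a -47 z med 128.6 (shut face 124.3) n 38
a -39 z med 133.1 (shut face 129.0) n 39
a -31 z med 137.1 (shut face 133.7) n 39
a -23 z med 141.7 (shut face 138.5) n 41
a -15 z med 145.1 (shut face 143.2) n 41
a -7 z med 149.0 (shut face 147.9) n 42
a 1 z med 153.3 (shut face 152.6) n 41
a 9 z med 157.4 (shut face 157.3) n 41
a 17 z med 162.6 (shut face 162.0) n 46
a 25 z med 167.9 (shut face 166.7) n 46
a 33 z med 172.2 (shut face 171.4) n 44
a 41 z med 175.4 (shut face 176.2) n 19
```

View pics/side8z.png

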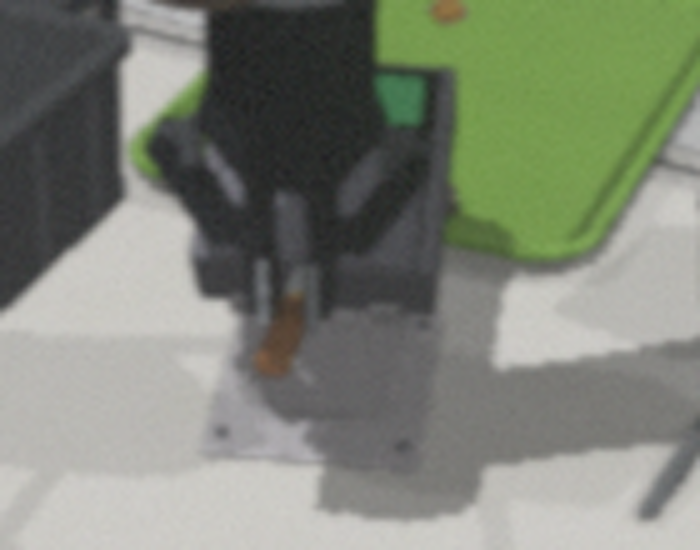

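View pics/top8z.png

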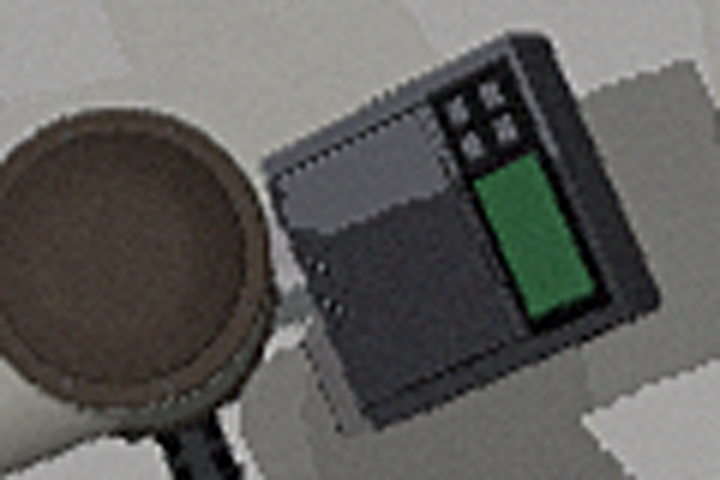

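Call:
{"method": "drive_tool", "body": {
  "steps": [
    [0,0,-0.0015,0,0.0],
    [0,0,-0.0015,0,0.0],
    [0,0,-0.0015,0,0.0],
    [0,0,-0.0015,0,0.0],
    [0,0,0,0,0.0]
  ]
}}

```text
clock: 12.75
position: [598.2, 57.9, 140.3]
ee_rot: [0.825, -0.566, 0.002, -0.001]
contact_force: [-0.1, 0.6, -1.1]
gripper_width: 13.8
```

```bash
python3 - <<'E'
from h import *
st(); cover("9")
E
```

```text
t 12.75 pos [598.2  57.9 140.3] az -68.88 zax [ 0.005 -0.    -1.   ] F [-0.1  0.6 -1.1] M [ 0.15 -0.01 -0.  ] w 13.8 j [ 0.37  0.42 -0.18  0.   -0.96  0.  ]
a -63 z med 135.3 (shut face 114.9) n 6
a -55 z med 136.7 (shut face 119.6) n 40
a -47 z med 139.6 (shut face 124.3) n 39
a -39 z med 142.4 (shut face 129.0) n 38
a -31 z med 145.3 (shut face 133.7) n 42
a -23 z med 147.2 (shut face 138.5) n 42
a -15 z med 150.0 (shut face 143.2) n 38
a -7 z med 152.7 (shut face 147.9) n 42
a 1 z med 155.8 (shut face 152.6) n 42
a 9 z med 158.3 (shut face 157.3) n 41
a 17 z med 162.2 (shut face 162.0) n 44
a 25 z med 168.1 (shut face 166.7) n 42
a 33 z med 172.0 (shut face 171.4) n 48
a 41 z med 175.6 (shut face 176.2) n 19
```

```bash
cat >> h.py <<'E'
def handle(tag):
    s,R=st()
    im,D=arm.get_image("side");cv2.imwrite(f"pics/side{tag}.png",im)
    cv2.imwrite(f"pics/side{tag}z.png",cv2.resize(im[100:240,210:350],None,fx=4,fy=4,interpolation=cv2.INTER_CUBIC))
    hsv=cv2.cvtColor(im,cv2.COLOR_BGR2HSV); C=cloud("side",D)
    u0,v0=proj("side",s["position"])
    m=(hsv[...,0]<20)&(hsv[...,1]>90)&(D>0); v,u=np.mgrid[:420,:560]; m&=(abs(u-u0)<40)&(abs(v-v0)<45)
    q=(C[m]-s["position"])@R; q=q[(abs(q[:,1])<25)&(q[:,0]<20)&(q[:,0]>-80)]
    print("handle n",len(q),"x",np.percentile(q[:,0],[2,50,98]).round(1),"fit above tcp: slope,offset",np.polyfit(q[:,0],-q[:,2],1).round(3),"lat",np.polyfit(q[:,0],q[:,1],1).round(3))
E
python3 - <<'E'
from h import *
handle("9")
E
```

```text
t 12.80 pos [598.   57.8 140.1] az -68.90 zax [ 0.005 -0.    -1.   ] F [-0.6  0.3 -1.5] M [ 0.07  0.05 -0.02] w 14.2 j [ 0.37  0.42 -0.18  0.   -0.96  0.  ]
handle n 54 x [-63.6 -52.3 -15.1] fit above tcp: slope,offset [-0.063 11.602] lat [0.048 5.145]
```

View pics/side9z.png

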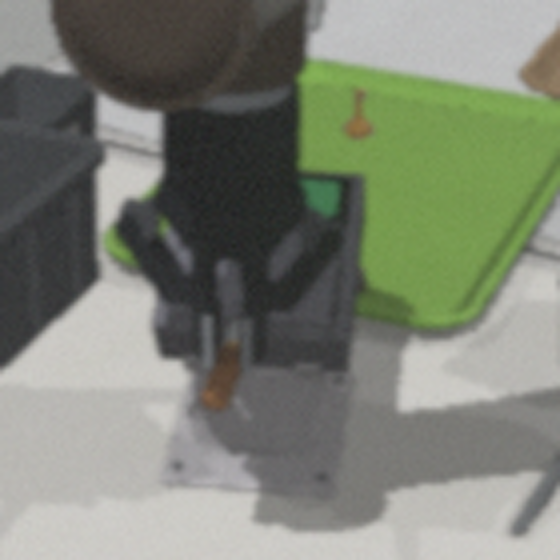

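Call:
{"method": "drive_tool", "body": {
  "steps": [
    [0.0016,0,-0.005,0,0.0],
    [0.0016,0,-0.005,0,0.0],
    [0.0016,0,-0.005,0,0.0],
    [0.0016,0,-0.005,0,0.0],
    [0.0016,0,-0.005,0,0.0],
    [0,0,0,0,0.0]
  ]
}}

```text
clock: 13.45
position: [599.7, 50.2, 164.5]
ee_rot: [0.824, -0.566, 0.001, -0.001]
contact_force: [-0.7, 0.2, -0.4]
gripper_width: 14.1
```

```bash
python3 - <<'E'
from h import *
cover("10");handle("10")
E
```

```text
a -47 z med 160.9 (shut face 124.3) n 31
a -39 z med 161.3 (shut face 129.0) n 40
a -31 z med 160.9 (shut face 133.7) n 42
a -23 z med 160.0 (shut face 138.5) n 41
a -15 z med 160.0 (shut face 143.2) n 39
a -7 z med 160.0 (shut face 147.9) n 39
a 1 z med 159.8 (shut face 152.6) n 42
a 9 z med 159.1 (shut face 157.3) n 36
a 17 z med 161.9 (shut face 162.0) n 48
a 25 z med 167.9 (shut face 166.7) n 42
a 33 z med 171.6 (shut face 171.4) n 45
a 41 z med 176.4 (shut face 176.2) n 15
t 13.50 pos [599.5  50.2 164. ] az -68.95 zax [ 0.001  0.    -1.   ] F [ 0.1  0.1 -0. ] M [0.01 0.08 0.03] w 14.4 j [ 0.35  0.4  -0.15  0.   -1.02  0.01]
handle n 62 x [-62.4 -51.7  -6.2] fit above tcp: slope,offset [-0.092 10.213] lat [0.011 3.559]
```

View pics/side10z.png

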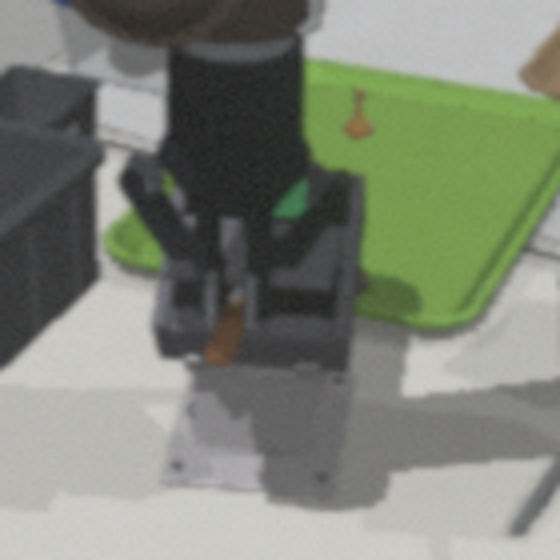

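View pics/top10z.png

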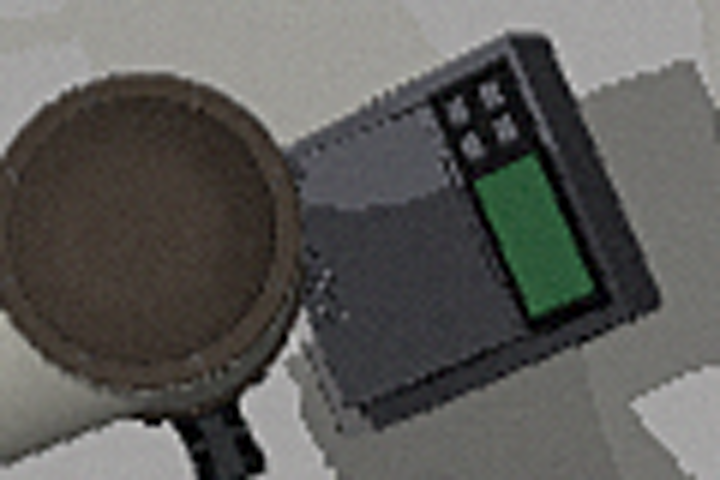

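Call:
{"method": "drive_tool", "body": {
  "steps": [
    [0.0007,0,-0.0046,0,0.0],
    [0.0007,0,-0.0046,0,0.0],
    [0.0007,0,-0.0046,0,0.0],
    [0.0007,0,-0.0046,0,0.0],
    [0.0007,0,-0.0046,0,0.0],
    [0.003,0,-0.0037,0,0.0],
    [0.003,0,-0.0037,0,0.0],
    [0.003,0,-0.0037,0,0.0],
    [0.003,0,-0.0037,0,0.0],
    [0.003,0,-0.0037,0,0.0],
    [0,0,0,0,0.0]
  ]
}}

```text
clock: 14.65
position: [606.1, 32.7, 205.4]
ee_rot: [0.824, -0.566, 0.0, -0.0]
contact_force: [0.1, 1.3, -1.1]
gripper_width: 13.9
```

```bash
python3 - <<'E'
from h import *
cover("11");handle("11")
E
```

```text
a -23 z med 206.5 (shut face 138.5) n 7
a -15 z med 197.0 (shut face 143.2) n 31
a -7 z med 186.9 (shut face 147.9) n 34
a 1 z med 176.5 (shut face 152.6) n 37
a 9 z med 166.9 (shut face 157.3) n 33
a 17 z med 162.2 (shut face 162.0) n 42
a 25 z med 168.1 (shut face 166.7) n 45
a 33 z med 172.3 (shut face 171.4) n 44
a 41 z med 177.4 (shut face 176.2) n 18
t 14.70 pos [606.   32.8 205.2] az -68.97 zax [ 0.001 -0.    -1.   ] F [ 0.1  0.1 -1.6] M [ 0.04 -0.03 -0.04] w 14.2 j [ 0.32  0.37 -0.08  0.   -1.12  0.05]
handle n 74 x [-63.1 -53.7  -8.1] fit above tcp: slope,offset [-0.08  10.309] lat [0.04  5.524]
```

View pics/side11z.png

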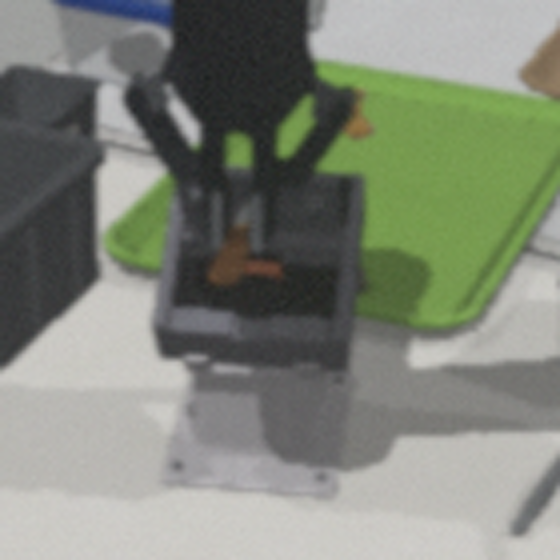

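View pics/top11z.png

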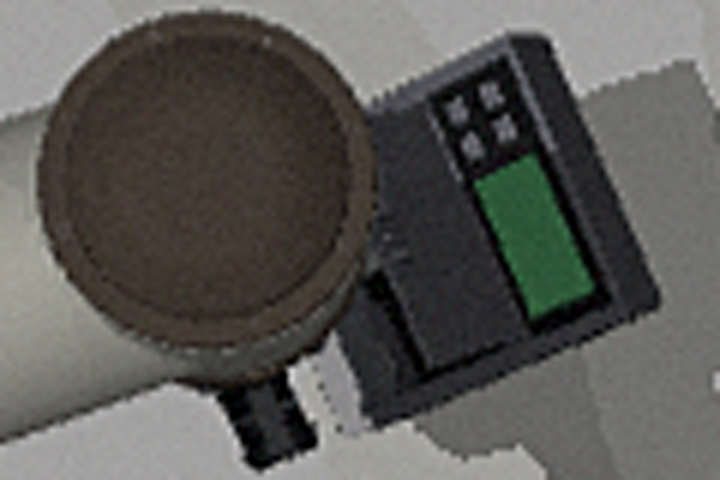

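Call:
{"method": "drive_tool", "body": {
  "steps": [
    [0.0045,0,-0.002,0,0.0],
    [0.0045,0,-0.002,0,0.0],
    [0.0045,0,-0.002,0,0.0],
    [0.0045,0,-0.002,0,0.0],
    [0.0045,0,-0.001,0,0.0],
    [0.0045,0,0,0,0.0],
    [0.0045,0,0,0,0.0],
    [0.0045,0,0,0,0.0],
    [0.0045,0,0,0,0.0],
    [0.0045,0,0,0,0.0],
    [0,0,0,0,0.0]
  ]
}}

```text
clock: 15.85
position: [622.1, -9.5, 213.8]
ee_rot: [0.824, -0.566, 0.0, 0.0]
contact_force: [-0.2, 0.5, -0.5]
gripper_width: 14.0
```

```bash
python3 - <<'E'
from h import *
cover("12");handle("12")
E
```

```text
t 15.90 pos [622.   -9.3 213.8] az -68.98 zax [ 0. -0. -1.] F [ 0.3 -0.3 -0.5] M [-0.03 -0.   -0.03] w 14.3 j [ 0.25  0.39 -0.03  0.   -1.15  0.12]
handle n 55 x [-63.9 -48.   -6. ] fit above tcp: slope,offset [-0.099  9.817] lat [-0.022  2.236]
```

View pics/side12z.png

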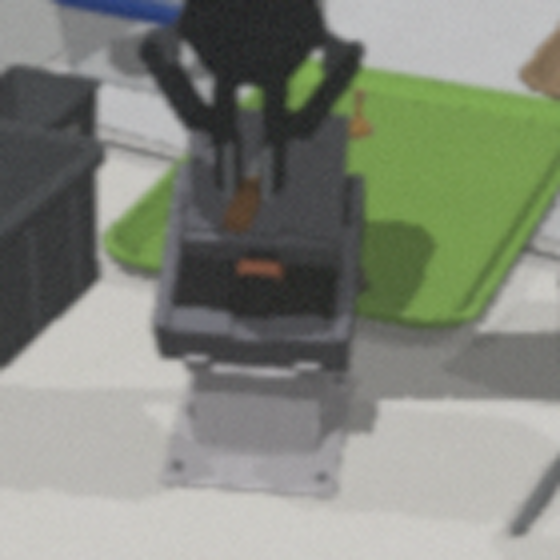

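View pics/top12z.png

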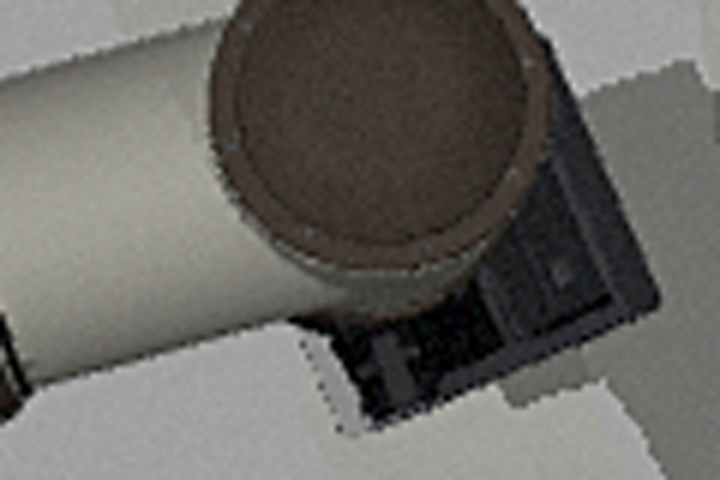

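```bash
cat >> h.py <<'E'
def coverang(tag):
    im,D=arm.get_image("side");cv2.imwrite(f"pics/side{tag}.png",im)
    C=cloud("side",D);p=C.reshape(-1,3)[D.ravel()>0]
    e=np.array([.365,-.931]);q=p[:,:2]-[641.4,-59.6];a=q@e;b=q@[.931,.365]
    k=(abs(b)<46)&(a>-15)&(a<75)&(p[:,2]>175)&(p[:,2]<242)
    A=a[k];Z=p[k,2];B=b[k]
    for i in range(5):
        M=np.c_[Z-160,B,np.ones(len(Z))];f,*_=np.linalg.lstsq(M,A,rcond=None);r=A-M@f;g=abs(r)<max(2*r.std(),3);A,Z,B=A[g],Z[g],B[g]
    print("cover: n",len(A),"phi %.1f deg, a at hinge height %.1f, rms %.1f, z range"%(90+np.degrees(np.arctan(f[0])),f[2],r.std()),Z.min(),Z.max(), "=> joint rad %.2f"%np.radians(120+np.degrees(np.arctan(f[0]))))
E
python3 - <<'E'
from h import *
coverang("13")
E
```

```text
cover: n 349 phi 110.9 deg, a at hinge height 13.3, rms 2.1, z range 175.23156667497412 227.75434009024792 => joint rad 2.46
```

Call:
{"method": "drive_tool", "body": {
  "steps": [
    [0.003,0,0,0,0.0],
    [0.002,0,0.0005,0,0.0],
    [0,0,0,0,0.0]
  ]
}}

```text
clock: 16.3
position: [623.7, -13.6, 213.2]
ee_rot: [0.824, -0.566, 0.0, 0.0]
contact_force: [-0.3, 0.0, -1.2]
gripper_width: 14.2
```

```bash
python3 - <<'E'
from h import *
st();coverang("14")
E
```

```text
t 16.30 pos [623.7 -13.6 213.2] az -68.96 zax [ 0. -0. -1.] F [-0.3  0.  -1.2] M [0.03 0.02 0.04] w 14.2 j [ 0.24  0.4  -0.02  0.   -1.15  0.13]
cover: n 348 phi 116.5 deg, a at hinge height 12.9, rms 2.1, z range 175.09809796009574 225.73034566922752 => joint rad 2.56
```

Call:
{"method": "drive_tool", "body": {
  "steps": [
    [-0.015,0,0,0,0.0],
    [-0.03,0,0,0,0.0],
    [-0.03,0,0,0,0.0],
    [-0.03,0,0,0,0.0],
    [-0.025,0.01,0.01,0,0.0],
    [-0.017,0.016,0.034,0,0.0],
    [-0.016,0.016,0.034,0,0.0],
    [0,0.016,0.034,0,0.0],
    [0,0.016,0.034,0,0.0],
    [0,0.006,0.027,0,0.0],
    [0,0,0.01,0,0.0],
    [0,0,0,0,0.0]
  ]
}}

```text
clock: 17.55
position: [490.2, 110.2, 29.6]
ee_rot: [0.825, -0.566, -0.0, 0.001]
contact_force: [0.0, 0.5, -0.8]
gripper_width: 13.8
```

```bash
python3 - <<'E'
from h import *
coverang("15");handle("15")
im,D=arm.get_image("top");cv2.imwrite("pics/top15.png",im)
E
```

```text
cover: n 419 phi 115.5 deg, a at hinge height 13.6, rms 1.9, z range 175.20411028166458 225.32763210978433 => joint rad 2.54
t 17.60 pos [491.4 110.7  30.8] az -68.89 zax [ 0.001  0.    -1.   ] F [ 0.4 -0.1  0.2] M [ 0.04 -0.06  0.  ] w 14.2 j [ 0.54  0.43 -0.53  0.   -0.61 -0.18]
handle n 92 x [-62.2 -33.9  12.3] fit above tcp: slope,offset [-0.153  7.96 ] lat [-0.018  1.609]
```

View pics/side15.png

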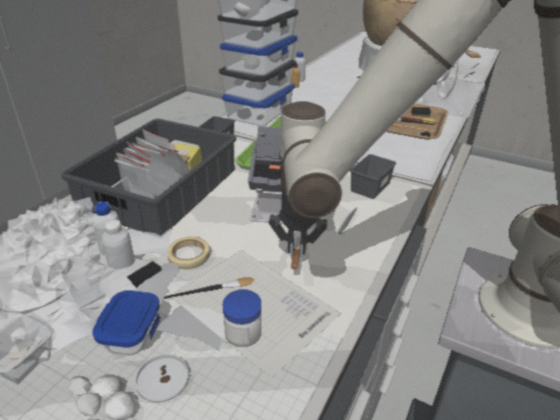

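View pics/top15.png

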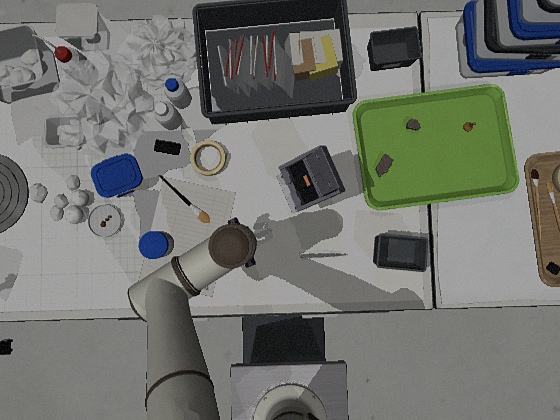

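Call:
{"method": "drive_tool", "body": {
  "steps": [
    [0,0,0.008,0,0.0],
    [0,0,0.008,0,0.0],
    [0,0,0.002,0,0.0],
    [0,0,0.002,0,0.0],
    [0,0,0.002,0,0.0],
    [0,0,0.002,0,0.0],
    [0,0,0.001,0,0.0],
    [0,0,0,0,0.0]
  ]
}}

```text
clock: 18.5
position: [491.5, 110.5, 6.1]
ee_rot: [0.825, -0.566, 0.001, -0.001]
contact_force: [-0.8, 1.4, 5.4]
gripper_width: 13.9
```

```bash
python3 - <<'E'
from h import *
handle("16")
E
```

```text
t 18.50 pos [491.5 110.5   6.1] az -68.89 zax [ 0.002  0.001 -1.   ] F [-0.8  1.4  5.4] M [ 0.04  0.08 -0.04] w 13.9 j [ 0.54  0.47 -0.55  0.   -0.55 -0.18]
handle n 103 x [-62.4 -32.2  13.2] fit above tcp: slope,offset [-0.073  8.281] lat [-0.023  1.392]
```

Call:
{"method": "drive_tool", "body": {
  "steps": [
    [0,0,0.001,0,0.0],
    [0,0,0.001,0,0.0],
    [0,0,0,0,0.0],
    [0,0,0,0,0.02],
    [0,0,0,0,0.03],
    [0,0,0,0,0.036],
    [0,0,0,0,0.036],
    [0,0,-0.01,0,0.036],
    [0,0,-0.03,0,0.036],
    [0,0,-0.03,0,0.036],
    [0,0,0,0,0.036]
  ]
}}

```text
clock: 19.65
position: [493.3, 111.3, 77.8]
ee_rot: [0.825, -0.566, 0.002, -0.004]
contact_force: [0.8, 0.9, 0.8]
gripper_width: 35.7
```

```bash
python3 - <<'E'
from h import *
handle("17")
im,D=arm.get_image("top");cv2.imwrite("pics/top17.png",im);np.save("pics/top17.npy",D)
cv2.imwrite("pics/top17b.png",cv2.resize(im[140:220,265:365],None,fx=7,fy=7,interpolation=cv2.INTER_CUBIC))
im=cv2.imread("pics/side17.png");cv2.imwrite("pics/side17z.png",cv2.resize(im[120:290,220:360],None,fx=3.5,fy=3.5,interpolation=cv2.INTER_CUBIC))
E
```

```text
t 19.65 pos [493.3 111.3  77.8] az -68.89 zax [ 0.008  0.004 -1.   ] F [0.8 0.9 0.8] M [ 0.02 -0.1   0.01] w 35.7 j [ 0.54  0.35 -0.49  0.   -0.72 -0.18]
handle n 110 x [-62.4 -29.4  15.8] fit above tcp: slope,offset [ 7.0000e-03 -6.5631e+01] lat [-0.009  3.749]
```

View pics/side17z.png

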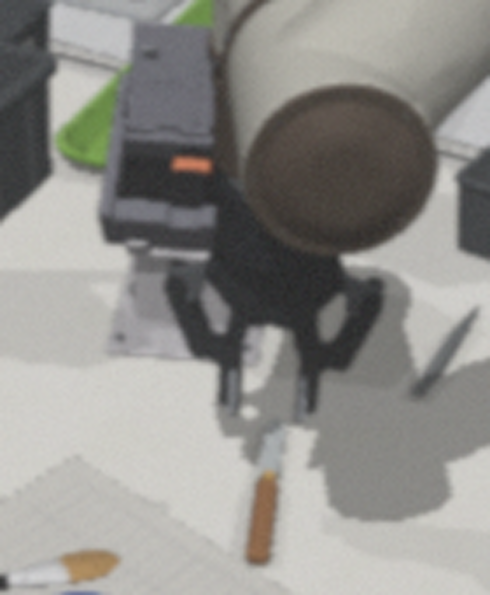

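View pics/top17b.png

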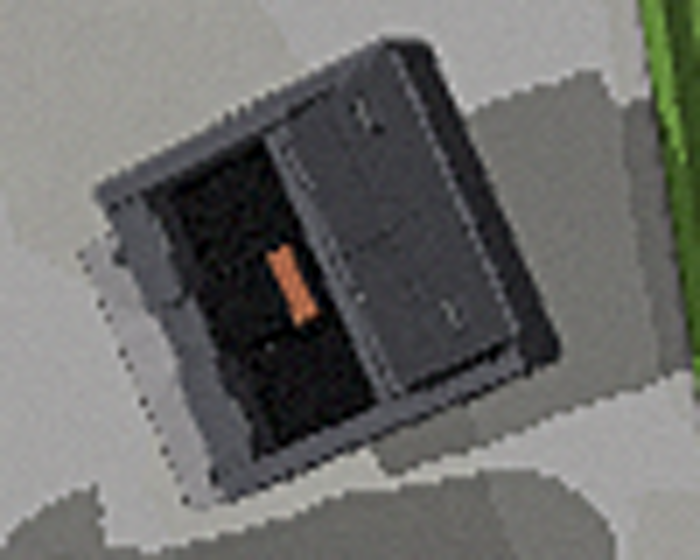

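```bash
python3 - <<'E'
from h import *
D=np.load("pics/top17.npy");C=cloud("top",D);im=cv2.imread("pics/top17.png");hsv=cv2.cvtColor(im,cv2.COLOR_BGR2HSV)
e=np.array([.365,-.931]);c=np.array([641.4,-59.6])
p=C.reshape(-1,3);ok=D.ravel()>0
q=p[:,:2]-c;a=q@e;b=q@[.931,.365];z=p[:,2]-151.9
s=a*.866+z*.5; n=-a*.5+z*.866   # slope coords rel. centre; front at s=-62, hinge s=15
s+=62
k=ok&(abs(b)<56)&(s>-5)&(s<80)&(n<3)&(n>-40)
print("n histogram"); 
for lo in range(0,80,6):
    row=[]
    for bl in range(-56,56,8):
        m=k&(s>=lo)&(s<lo+6)&(b>=bl)&(b<bl+8); row.append("%4d"%np.median(n[m]) if m.sum()>1 else "  . ")
    print(lo,row)
bat=k&(n>-15)&(n<-6)&(abs(b)<25)&(s>15)&(s<72)
print("battery pts",bat.sum(),"s",np.percentile(s[bat],[1,5,50,95,99]),"b",np.percentile(b[bat],[2,5,50,95,98]),"n",np.median(n[bat]))
m=((hsv[...,0]<18)&(hsv[...,1]>110)&(hsv[...,2]>90)); m[:160]=0;m[200:]=0;m[:,:290]=0;m[:,325:]=0
mm=m.ravel()&ok; print("band px",m.sum(),"s",np.percentile(s[mm],[3,50,97]),"b",np.percentile(b[mm],[3,50,97]),"n",np.median(n[mm]))
E
```

```text
n histogram
0 ['  -1', '  -4', '  -3', '  -3', '  -2', '  -6', ' -10', ' -10', '  -7', '  -4', '  -3', '  -5', '  -2', '  -1']
6 ['  -2', '  -4', '  -4', '  -4', '  -3', '  -8', '  -8', '  -9', '  -5', '  -4', '  -5', '  -4', '  -4', '  -1']
12 [' -14', ' -16', ' -15', ' -17', ' -17', ' -11', ' -10', ' -10', ' -11', ' -16', ' -15', ' -16', ' -19', ' -10']
18 ['  -3', ' -27', ' -28', ' -28', ' -27', ' -11', ' -10', '  -9', ' -11', ' -24', ' -26', ' -28', ' -28', ' -18']
24 ['  -1', ' -27', ' -27', ' -28', ' -26', ' -11', ' -10', ' -10', ' -12', ' -26', ' -26', ' -27', ' -28', '  -5']
30 [' -13', ' -27', ' -28', ' -27', ' -25', ' -13', ' -11', ' -10', ' -11', ' -26', ' -28', ' -27', ' -27', ' -15']
36 [' -12', ' -26', ' -26', ' -27', ' -26', ' -13', ' -10', ' -11', ' -13', ' -25', ' -27', ' -28', ' -26', ' -15']
42 ['  -1', ' -27', ' -27', ' -28', ' -26', ' -10', ' -10', ' -11', '  -8', ' -27', ' -28', ' -28', ' -27', '  -3']
48 [' -14', ' -27', ' -27', ' -26', ' -26', ' -17', ' -10', ' -10', ' -11', ' -27', ' -28', ' -26', ' -27', ' -10']
54 ['  -1', ' -27', ' -27', ' -27', ' -25', ' -11', ' -10', '  -9', ' -11', ' -27', ' -27', ' -26', ' -26', '  -9']
60 ['   0', '  . ', '  . ', '  . ', '  . ', ' -12', ' -10', '  -9', ' -12', '  . ', '  . ', '  . ', '  . ', '  -1']
66 ['  -4', '  -4', '  -4', '  -4', '  -4', '  -5', '  -5', '  -5', '  -4', '  -4', '  -4', '  -5', '  -4', '  -2']
72 ['   0', '   0', '   0', '  -4', '  -2', '  -2', '  -1', '  -1', '  -2', '  -4', '  -2', '   0', '   0', '   0']
78 ['  . ', '   1', '   1', '   0', '  . ', '   0', '  . ', '  . ', '  . ', '   0', '  . ', '   1', '  . ', '  . ']
battery pts 202 s [15.18137629 16.24791798 41.96997348 65.90382617 69.69621911] b [-13.47183008 -12.6950028   -0.2512667   12.01299488  12.63393963] n -10.447712891538021
band px 36 s [47.0851765  51.60979546 55.71508026] b [-12.18369485   1.01717478  11.95026637] n -10.452604064393492
```

Call:
{"method": "drive_tool", "body": {
  "steps": [
    [0,0,-0.029,0,0.045],
    [0,0,-0.029,0,0.045],
    [0.02,-0.008,-0.029,0,0.045],
    [0.04,-0.016,0,0,0.045],
    [0.04,-0.016,0,0,0.045],
    [0.04,-0.016,0,0,0.045],
    [0.039,-0.014,0,0,0.045],
    [0.02,-0.006,0,0,0.045],
    [0,0,0,0,0.045],
    [0,0,0,0,0.045]
  ]
}}

```text
clock: 20.75
position: [632.0, -48.8, 158.6]
ee_rot: [0.824, -0.567, -0.001, 0.001]
contact_force: [0.4, 1.1, 0.7]
gripper_width: 45.0
```

```bash
python3 - <<'E'
from h import *
s,R=st(); need([636,-46.7,122.5],R,s["position"])
im,d=arm.get_image("side");cv2.imwrite("pics/side18z.png",cv2.resize(im[80:220,220:360],None,fx=4,fy=4,interpolation=cv2.INTER_CUBIC))
E
```

```text
t 20.75 pos [632.  -48.8 158.6] az -69.02 zax [-0.003 -0.    -1.   ] F [0.4 1.1 0.7] M [ 0.05  0.02 -0.01] w 45.0 j [ 0.18  0.46 -0.07 -0.   -1.05  0.19]
tool shift [-0.5 -4.6 36.1]
```

View pics/side18z.png

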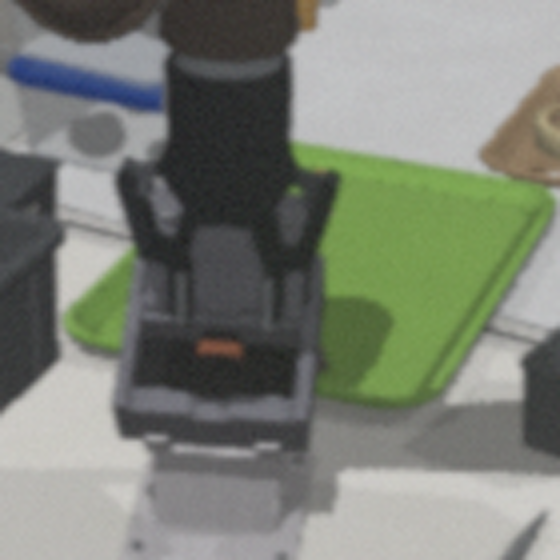

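Call:
{"method": "drive_tool", "body": {
  "steps": [
    [0,-0.0046,0,0,0.045],
    [0,0,0.006,0,0.045],
    [0,0,0.008,0,0.045],
    [0,0,0.006,0,0.045],
    [0,0,0,0,0.045],
    [0,0,0,0,0.045]
  ]
}}

```text
clock: 21.4
position: [637.0, -46.8, 140.0]
ee_rot: [0.824, -0.566, -0.0, 0.0]
contact_force: [-1.1, -0.6, -0.4]
gripper_width: 45.2
```

```bash
python3 - <<'E'
from h import *
s,R=st(); need([636,-46.7,122.5],R,s["position"])
im,D=arm.get_image("side");cv2.imwrite("pics/side19z.png",cv2.resize(im[80:220,220:360],None,fx=4,fy=4,interpolation=cv2.INTER_CUBIC))
C=cloud("side",D)
# fingertips: points near tip height
q=(C.reshape(-1,3)[D.ravel()>0]-s["position"])@R
k=(abs(q[:,0])<16)&(q[:,2]>-22)&(q[:,2]<8)&(abs(q[:,1])<45)&(abs(q[:,1])>18)
for lo in range(-45,45,5):
    m=k&(q[:,1]>=lo)&(q[:,1]<lo+5)
    if m.sum(): print(lo,m.sum(),"zmax",q[m,2].max().round(1),"xmed",np.median(q[m,0]).round(1))
E
```

```text
t 21.40 pos [637.  -46.8 140. ] az -68.94 zax [-0.001 -0.    -1.   ] F [-1.1 -0.6 -0.4] M [ 0.03 -0.02 -0.01] w 45.2 j [ 0.18  0.48 -0.08  0.   -1.01  0.19]
tool shift [-0.5  0.9 17.5]
-35 7 zmax -11.0 xmed -7.3
-30 6 zmax -11.5 xmed -7.5
-25 21 zmax -1.9 xmed -10.9
-20 6 zmax -9.1 xmed -1.2
25 12 zmax -4.9 xmed -12.2
30 11 zmax -5.8 xmed -9.2
35 8 zmax -10.8 xmed -7.6
```

View pics/side19z.png

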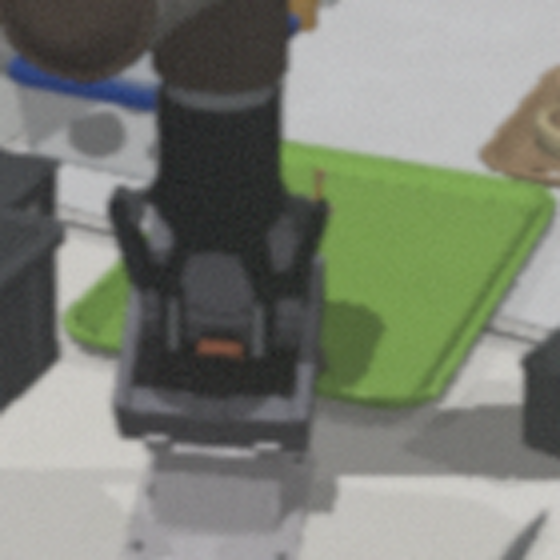

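Aligned over the battery, with the fingers on either side of it. I'll go on down slowly.

Call:
{"method": "drive_tool", "body": {
  "steps": [
    [0,0.0005,0.005,0,0.045],
    [0,0.0005,0.005,0,0.045],
    [0,0,0.003,0,0.045],
    [0,0,0,0,0.045]
  ]
}}

```text
clock: 21.85
position: [635.7, -47.3, 126.5]
ee_rot: [0.824, -0.566, -0.001, 0.0]
contact_force: [0.7, -0.8, 0.2]
gripper_width: 44.9
```

Call:
{"method": "drive_tool", "body": {
  "steps": [
    [0,0,0.002,0,0.045],
    [0,0,0.0015,0,0.045],
    [0,0,0,0,0.045],
    [0,0,0,0,0.045]
  ]
}}

```text
clock: 22.25
position: [636.3, -47.2, 123.9]
ee_rot: [0.824, -0.566, 0.0, -0.0]
contact_force: [-0.0, 0.5, 0.2]
gripper_width: 44.8
```

```bash
python3 - <<'E'
from h import *
s,R=st(); need([636,-46.7,122.5],R,s["position"])
E
```

```text
t 22.25 pos [636.3 -47.2 123.9] az -68.95 zax [ 0. -0. -1.] F [-0.   0.5  0.2] M [-0.03  0.05 -0.04] w 44.8 j [ 0.18  0.49 -0.1   0.   -0.98  0.19]
tool shift [-0.6  0.1  1.4]
```

No contact so far. Next I close the gripper on the battery.

Call:
{"method": "drive_tool", "body": {
  "steps": [
    [0,0,0.001,0,0.035],
    [0,0,0,0,0.025],
    [0,0,0,0,0.015],
    [0,0,0,0,0.0],
    [0,0,0,0,0.0],
    [0,0,0,0,0.0],
    [0,0,0,0,0.0]
  ]
}}

```text
clock: 22.95
position: [636.4, -47.2, 123.1]
ee_rot: [0.824, -0.566, 0.0, -0.0]
contact_force: [-0.2, 0.7, 1.5]
gripper_width: 24.5
```

```bash
python3 - <<'E'
from h import *
s,R=st()
E
```

```text
t 22.95 pos [636.4 -47.2 123.1] az -68.94 zax [ 0.001 -0.    -1.   ] F [-0.2  0.7  1.5] M [ 0.18  0.05 -0.04] w 24.5 j [ 0.18  0.5  -0.1   0.   -0.97  0.19]
```

Call:
{"method": "drive_tool", "body": {
  "steps": [
    [-0.001,0,-0.0017,0,0.0],
    [-0.001,0,-0.0017,0,0.0],
    [-0.0015,0,-0.0026,0,0.0],
    [-0.0015,0,-0.0026,0,0.0],
    [0,0,0,0,0.0]
  ]
}}

```text
clock: 23.45
position: [634.6, -42.3, 131.9]
ee_rot: [0.824, -0.566, 0.0, -0.0]
contact_force: [-0.5, 0.5, -0.3]
gripper_width: 24.9
```

```bash
python3 - <<'E'
from h import *
s,R=st()
im,d=arm.get_image("side");cv2.imwrite("pics/side20z.png",cv2.resize(im[80:220,220:360],None,fx=4,fy=4,interpolation=cv2.INTER_CUBIC))
E
```

```text
t 23.45 pos [634.6 -42.3 131.9] az -68.93 zax [ 0.001  0.    -1.   ] F [-0.5  0.5 -0.3] M [-0.02 -0.02  0.02] w 24.9 j [ 0.19  0.48 -0.1   0.   -0.99  0.18]
```

View pics/side20z.png

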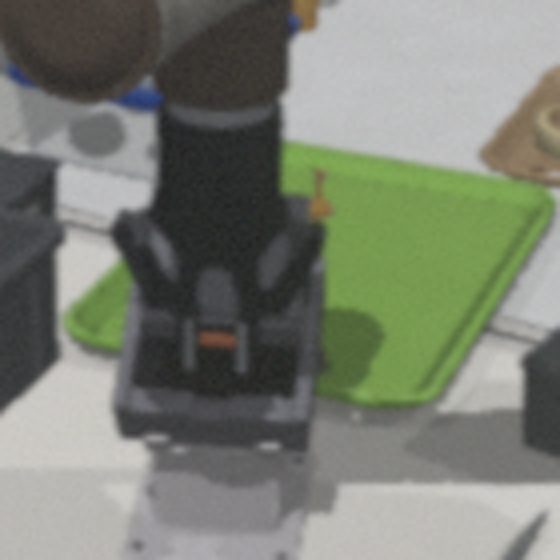

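Call:
{"method": "drive_tool", "body": {
  "steps": [
    [-0.002,0,-0.0035,0,0.0],
    [-0.003,0,-0.005,0,0.0],
    [-0.004,0,-0.007,0,0.0],
    [-0.01,0,-0.015,0,0.0],
    [-0.02,0,-0.02,0,0.0],
    [-0.03,0,-0.02,0,0.0],
    [-0.03,0,-0.01,0,0.0],
    [0,0,0,0,0.0],
    [0,0,0,0,0.0]
  ]
}}

```text
clock: 24.4
position: [598.8, 51.0, 213.4]
ee_rot: [0.825, -0.565, 0.001, -0.001]
contact_force: [0.5, -1.1, -0.8]
gripper_width: 24.4
```

```bash
python3 - <<'E'
from h import *
s,R=st(); coverang("21")
im=cv2.imread("pics/side21.png");cv2.imwrite("pics/side21z.png",cv2.resize(im[80:240,200:400],None,fx=3.5,fy=3.5,interpolation=cv2.INTER_CUBIC))
D=np.load("pics/top0.npy");C=cloud("top",D);x,y,w,h=365,222,75,60
P3=C[y:y+h,x:x+w].reshape(-1,3);P3=P3[D[y:y+h,x:x+w].ravel()>0]
r=P3[(P3[:,2]>66)&(P3[:,2]<80)]; print("rim",cv2.minAreaRect(r[:,:2].astype(np.float32)),len(r),np.median(r[:,2]))
f=P3[(P3[:,2]>-4)&(P3[:,2]<30)]
print("x",np.percentile(r[:,0],[1,99]),"y",np.percentile(r[:,1],[1,99]))
t=cv2.imread("pics/top0.png");cv2.imwrite("pics/bin.png",cv2.resize(t[220:285,360:445],None,fx=7,fy=7,interpolation=cv2.INTER_CUBIC))
E
```

```text
t 24.40 pos [598.8  51.  213.4] az -68.84 zax [ 0.002  0.001 -1.   ] F [ 0.5 -1.1 -0.8] M [ 0.01  0.   -0.01] w 24.4 j [ 0.35  0.36 -0.08  0.   -1.13  0.02]
cover: n 243 phi 115.9 deg, a at hinge height 13.6, rms 1.8, z range 175.179010363906 224.04184690321193 => joint rad 2.55
rim ((451.406982421875, -306.20458984375), (132.74014282226562, 90.81439208984375), 82.90950012207031) 380 72.29464464832829
x [400.70199805 502.47982072] y [-372.65063906 -237.40846752]
```

View pics/side21z.png

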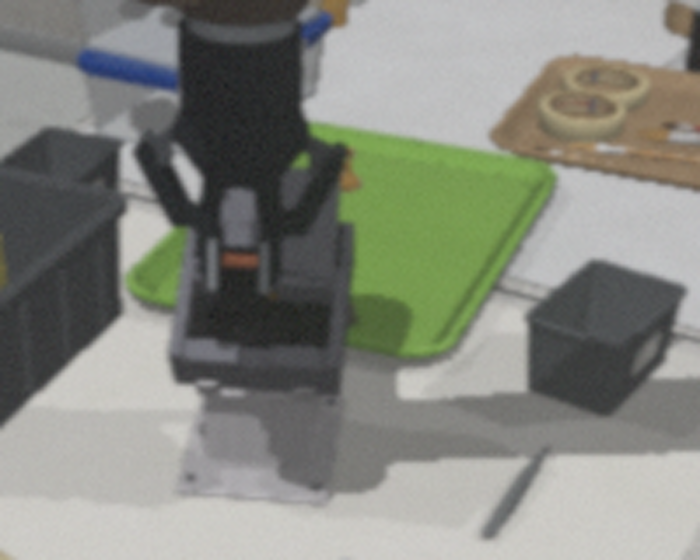

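View pics/bin.png

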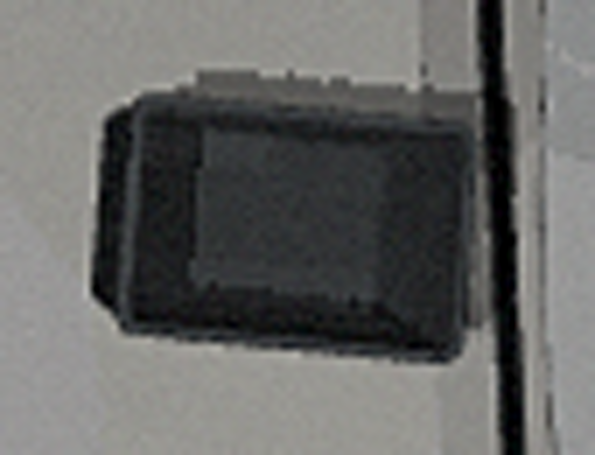

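Call:
{"method": "drive_tool", "body": {
  "steps": [
    [0.002,0.02,0,0,0.0],
    [0.004,0.036,0,0,0.0],
    [0.004,0.036,0,0,0.0],
    [0.02,0.03,0,0,0.0],
    [0.037,0.022,0,0,0.0],
    [0.037,0.022,0,0,0.0],
    [0.037,0.022,0,0,0.0],
    [0.037,0.022,0,0,0.0],
    [0.037,0.022,0,0,0.0],
    [0.037,0.022,0,0,0.0],
    [0.025,0.016,0,0,0.0],
    [0,0,0,-7.8,0.0],
    [0,0,0,-7.8,0.0],
    [0,0,0,-7.8,0.0],
    [0,0,0,-7.8,0.0],
    [0,0,0,-7.8,0.0],
    [0,0,0,-7.8,0.0],
    [0,0,0,-7.8,0.0],
    [0,0,0,-7.2,0.0],
    [0,0,0,0,0.0]
  ]
}}

```text
clock: 26.45
position: [445.8, -306.3, 211.5]
ee_rot: [0.998, -0.063, -0.001, -0.0]
contact_force: [-0.2, 0.1, -0.8]
gripper_width: 24.4
```

```bash
python3 - <<'E'
from h import *
s,R=st(); need([445,-305.5,100],R,s["position"])
for n in("side","top"):
    im,d=arm.get_image(n);cv2.imwrite(f"pics/{n}22.png",im)
E
```

```text
t 26.45 pos [ 445.8 -306.3  211.5] az -7.24 zax [-0.001  0.    -1.   ] F [-0.2  0.1 -0.8] M [0.02 0.01 0.03] w 24.4 j [-0.3   0.26 -0.23  0.   -1.08  1.75]
tool shift [ -0.7  -0.6 111.5]
```

View pics/side22.png

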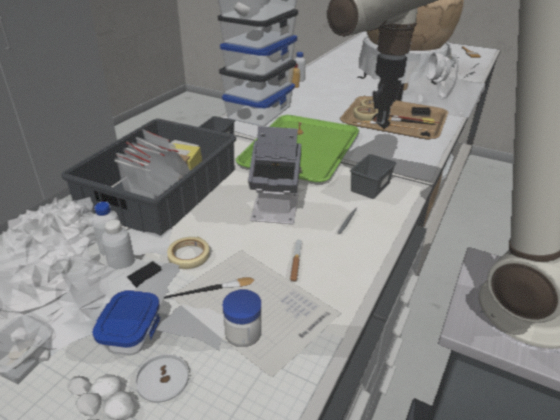

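View pics/top22.png

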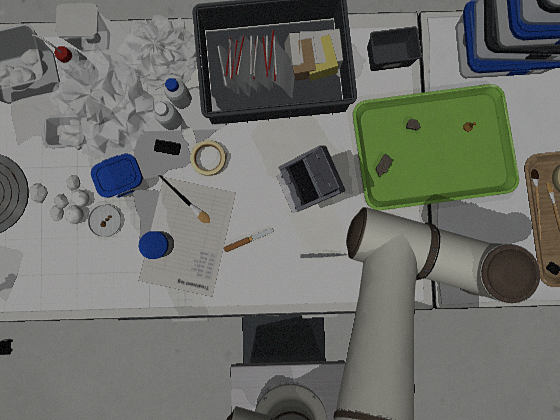

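Call:
{"method": "drive_tool", "body": {
  "steps": [
    [0,0,0.03,0,0.0],
    [0,0,0.04,0,0.0],
    [0,0,0.04,0,0.0],
    [0,0,0,0,0.0],
    [0,0,0,0,0.0]
  ]
}}

```text
clock: 27.05
position: [446.6, -306.2, 102.3]
ee_rot: [0.998, -0.063, -0.0, 0.0]
contact_force: [0.2, -0.0, 1.2]
gripper_width: 24.5
```

```bash
python3 - <<'E'
from h import *
s,R=st(); need([445,-305.5,27],R,s["position"])
im,d=arm.get_image("side");cv2.imwrite(f"pics/side23z.png",cv2.resize(im[80:220,310:450],None,fx=4,fy=4,interpolation=cv2.INTER_CUBIC))
E
```

```text
t 27.05 pos [ 446.6 -306.2  102.3] az -7.18 zax [-0.001 -0.001 -1.   ] F [ 0.2 -0.   1.2] M [-0.02 -0.04  0.03] w 24.5 j [-0.3   0.38 -0.37  0.   -0.83  1.75]
tool shift [-1.6 -0.5 75.3]
```

View pics/side23z.png

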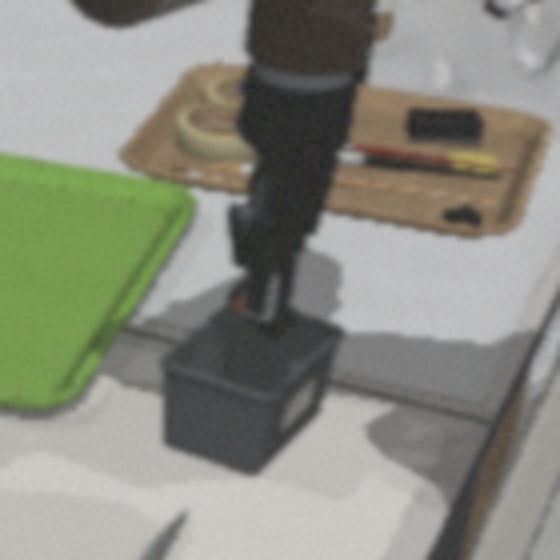

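Call:
{"method": "drive_tool", "body": {
  "steps": [
    [-0.0015,0,0.02,0,0.0],
    [0,0,0.025,0,0.0],
    [0,0,0.02,0,0.0],
    [0,0,0.008,0,0.0],
    [0,0,0,0,0.0],
    [0,0,0,0,0.0]
  ]
}}

```text
clock: 27.7
position: [446.3, -306.0, 30.7]
ee_rot: [0.998, -0.062, 0.002, 0.001]
contact_force: [-0.2, 0.4, -0.5]
gripper_width: 24.7
```

```bash
python3 - <<'E'
from h import *
st()
E
```

```text
t 27.70 pos [ 446.3 -306.    30.7] az -7.13 zax [ 0.003 -0.001 -1.   ] F [-0.2  0.4 -0.5] M [-0.04 -0.02  0.02] w 24.7 j [-0.3   0.48 -0.44  0.   -0.65  1.75]
```

Call:
{"method": "drive_tool", "body": {
  "steps": [
    [0,0,0.003,0,0.0],
    [0,0,0,0,0.0],
    [0,0,0,0,0.03],
    [0,0,0,0,0.04],
    [0,0,0,0,0.04],
    [0,0,0,0,0.04],
    [0,0,-0.02,0,0.04],
    [0,0,-0.04,0,0.04],
    [0,0,-0.045,0,0.04],
    [0,0,-0.045,0,0.04],
    [-0.03,0,-0.03,0,0.04],
    [-0.04,0,-0.02,0,0.04],
    [0,0,0,0,0.04],
    [0,0,0,0,0.04]
  ]
}}

```text
clock: 29.1
position: [375.1, -296.7, 226.8]
ee_rot: [0.998, -0.063, 0.001, 0.0]
contact_force: [-0.0, 0.7, 0.5]
gripper_width: 40.1
```

```bash
python3 - <<'E'
from h import *
st(); coverang("24")
for n in("side","top"):
    im,d=arm.get_image(n);cv2.imwrite(f"pics/{n}24.png",im)
im=cv2.imread("pics/side24.png")
cv2.imwrite(f"pics/side24z.png",cv2.resize(im[130:230,320:440],None,fx=5,fy=5,interpolation=cv2.INTER_CUBIC))
im=cv2.imread("pics/top24.png")
cv2.imwrite(f"pics/top24z.png",cv2.resize(im[140:290,150:440],None,fx=2.7,fy=2.7,interpolation=cv2.INTER_CUBIC))
E
```

```text
t 29.10 pos [ 375.1 -296.7  226.8] az -7.18 zax [ 0.002 -0.001 -1.   ] F [-0.   0.7  0.5] M [0.05 0.01 0.  ] w 40.1 j [-0.33  0.14 -0.35 -0.   -1.09  1.77]
cover: n 691 phi 116.0 deg, a at hinge height 13.5, rms 2.0, z range 175.06719326352064 226.04171646329743 => joint rad 2.55
```

View pics/side24z.png

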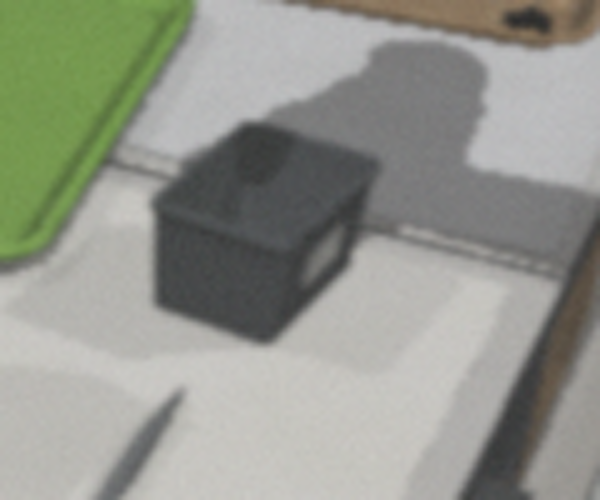

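View pics/top24z.png

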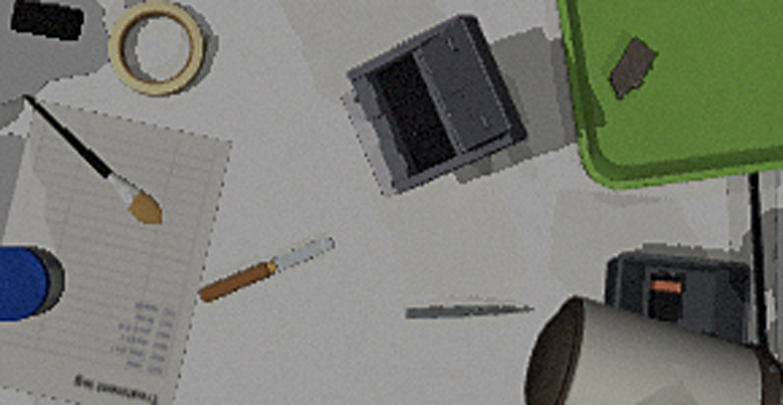

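View pics/side24.png

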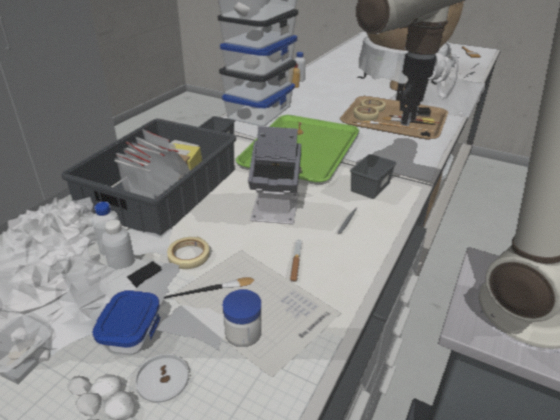

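```bash
python3 - <<'E'
from h import *
a=cv2.imread("pics/side0.png");b=cv2.imread("pics/side24.png")
d=cv2.absdiff(cv2.GaussianBlur(a,(5,5),0),cv2.GaussianBlur(b,(5,5),0)).max(2)
for n,(x,y,w,h) in dict(jar=(220,285,45,60),tweezers=(335,205,25,32),brush=(163,272,92,30),tape=(165,235,48,33),bin=(348,155,50,40)).items(): print(n,(d[y:y+h,x:x+w]>40).mean().round(3))
print(arm.job_done())
E
```

```text
jar 0.0
tweezers 0.0
brush 0.0
tape 0.0
bin 0.062
the job is handed in; nothing more can be done
None
```

The job is done and handed in after about 29 s of the 67 s allowed. The battery is in the small grey front bin, the cover stands open past upright, and the knife lies flat on the bench.

- **Prying:** I put the knife blade into the notch and raised it until the snaps let go. The knife slipped in the grip during this and tilted about 10° tip down, but it stayed in hand. I then swung the cover back with the blade.
- **Cover:** The last measurement gave about 2.55 rad (2.09 is upright). It did not move when I drew the knife back or took the battery out.
- **Knife:** I laid it in a clear spot in front of the stand. The handle measured level, with a slope of 0.007.
- **Battery:** I lifted it square out of the bay, lowered it into the bin and let it go just above the floor. The top picture shows its copper band inside the bin and the bay empty.
- **Bystanders:** The before and after side pictures show no change at the jar, tweezers, brush or tape.
- **Bin:** About 6% of the pixels around the bin changed. I put that down to the battery and the arm's shadow, but I did not measure the bin's position again.
- **Forces:** The highest wrist force I read was about 7 N, while prying.

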